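# Move the sample bottles on to their next stations

### The job

Three sealed amber sample bottles go round a weight-loss check, and each has finished where it stands: move the tall round bottle from the stirrer to the cork mat, the square bottle from the cork mat to the balance pan and the wide jar from the balance pan to the stirrer plate, each standing upright in the middle of its new place. As all three stations are taken, use the empty white tile (or another free spot) as a stopover. Set the glass down gently, do not drop or tip it, and leave the other things on the bench where they are.

Things in the scene. Friction and masses are not known exactly. Their poses are not given: they have to be found in the camera images.
- tall_bottle: Tall narrow round bottle of dark amber glass with a paper label and a small black cap. Body 46 mm in diameter from 0 to 82 mm, sloping shoulder, cap 27 mm in diameter from 98 to 118 mm (118 mm over all), about 0.2 kg. Origin: centre of its underside; z up. Starts upright on the stirrer.
- square_bottle: Square bottle of dark amber glass with a label on one face and a round black cap. Body 52 x 52 mm with rounded edges from 0 to 76 mm, cap 35 mm in diameter from 86 to 106 mm (106 mm over all), about 0.22 kg. Origin: centre of its underside; x and y square to its flat sides, z up. Starts upright on the cork mat, turned up to 0.6 rad.
- wide_jar: Short wide round jar of dark amber glass with a paper label and a wide black screw lid. Body 60 mm in diameter from 0 to 50 mm, lid 59 mm in diameter from 52 to 68 mm (68 mm over all), about 0.2 kg. Origin: centre of its underside; z up. Starts upright on the balance.
- balance: Top-pan balance, fixed: white housing 185 x 140 mm with a display and keys along one short side, and a round steel pan 108 mm in diameter whose top is 52 mm above the bench. Origin: on the bench, straight below the middle of the pan; z up; the display lies towards its -x (the housing runs from x = -115 to +71 mm and y = -70 to +70 mm, up to 42 mm high). The pan does not give.
- stirrer: Magnetic stirrer, fixed: grey housing 165 x 122 mm with a black knob on the front, and a round white plate 112 mm in diameter whose top is 55 mm above the bench. Origin: on the bench, straight below the middle of the plate; z up; the knob lies towards its -x (the housing and knob run from x = -115 to +62 mm and y = -61 to +61 mm, up to 45 mm high). Not heated.
- cork_mat: Round cork mat, fixed flat on the bench, 104 mm in diameter, top 8 mm above the bench. Origin: centre of its underside; z up.
- tile: Plain square white ceramic tile, fixed flat on the bench, 108 x 108 mm, top 7 mm above the bench; empty at the start. Origin: centre of its underside; z up. The middles of the four places lie at least 190 mm apart; the unlisted bench clutter within 0.7 m of the robot and 0.45 m of its centre line is fixed and under 60 mm high.
- vial: Bystander, loose: small clear glass vial with a white cap, 27 mm in diameter, 52 mm high, standing beside the tile, at least 80 mm from its middle. Origin: centre of its underside. Leave it alone.
- beaker: Bystander, loose: small clear glass beaker, 42 mm in diameter, 58 mm high, standing behind the cork mat, at least 84 mm from its middle. Origin: centre of its underside. Leave it alone.
- stopper: Bystander, loose: black rubber stopper, 38 mm in diameter, 26 mm high, standing behind the stirrer, at least 90 mm from the middle of its plate. Origin: centre of its underside. Leave it alone.
Things that resemble listed ones, but are neither listed nor needed, are in the scene too. What is shaped like the wide_jar but yellow is not meant.

How it is judged:
By the outcome, as a careful person would: the job done as asked, in the order asked, and still so for the second after the job is handed in, with the robot touching nothing.
It also fails if it takes over 112 s, if anything falls off the work surface, if the arm or the gripper's body presses on something with over 40 N, if the wrist force passes 120 N, or if a joint passes its speed limit or range.

### The arm

A 7-joint arm with a two-finger parallel gripper is mounted at the origin on the work surface. World frame = base frame: x ahead of the robot, y to its left, z up, the work surface at z = 0. Lengths are in m, angles in rad, forces in N, time in s.
With the tool pointing down it reaches from about 0.4 to 0.85 m from the base axis. Payload 10.4 kg.
Tool frame: the origin (TCP) lies between the finger pads; the fingertips stand arm.finger_overhang ahead of it and the grasp point (between the pads) lies 11 mm behind it (arm.finger_overhang is the distance from the TCP to the fingertips, in m); z points along the fingers, y is the line along which they close (so a half turn about z gives the same grasp; the last joint's range is limited). The gripper opens to 87 mm and grips with 3 to 60 N. Pads are 19 mm wide; open, the fingers measure 117 mm over their backs; the gripper's body (75 mm by 190 mm) begins 51 mm behind the grasp point.
Start: joints at [1.19, 0.332, -0.065, 1.46, 0.022, 1.35, -0.088], TCP at [0.219, -0.585, 0.231] pointing down, gripper open.
Joint ranges: [-2.6, 2.6], [-0.5, 2.12], [-1.47, 1.34], [0.16, 2.42], [-1.27, 4.41], [0.06, 2.06], [-2.6, 2.6]. Speed limits (rad/s): [2.22, 2.22, 2.79, 2.79, 3.14, 3.14, 3.14].

### API

Orientations are given as a unit quaternion [w, x, y, z].
In Python, from bench import readout, imaging, arm gives the robot as it stands.
- The arm moves only by the tool jog_arm, never from a script. Its argument "motion" is a list of rows, each an object of numbers: "x", "y", "z": the shift along the tool's x, y, z scaled (see below); "ax", "ay", "az": the turn, a rotation vector about the tool's x, y, z scaled (see below); "grip": the closure, from 0 (fully open) to 1 (shut). In form: [{"x": .., "y": .., "z": .., "ax": .., "ay": .., "az": .., "grip": ..}, ...]. A call has 1 to 10 rows; each row is the pose to reach, as a shift and turn from the pose commanded when the call began, along the tool's axes at that moment; what a row does not reach only later rows make up. The controller multiplies each number of a shift by 150 mm and each number of a turn by 90 degrees. A row lasts 1/8 s, in which the tool goes at most 62.5 mm and 10.7 degrees, less where a joint would pass 70% of its speed; a pose out of reach is approached as far as the arm can. A call with a number of a shift or a turn outside -1 to 1 is refused whole. A call with a gripper value outside its range is refused whole. The fingers move at their own pace and stop on an object; "squeeze" is the grip in N (left out, the last holds). Time passes only in rows, so rows that repeat a pose let the fingers close. It gives the time, the measured TCP pose, the force, the opening and the grip force at its end, in the units of the state.
- readout.sense(): the state, without advancing time (a new reading comes with each control period).
- imaging.camera(name): name is "scene" or "top"; returns a dict with "pixels" (384x512x3 uint8, red, green, blue), "K" (3x3 intrinsics, pixels), "distortion" ([k1, k2, p1, p2, k3] as OpenCV has them; the pictures are not rectified), "pose" (4x4, takes a point from camera to world coordinates). Camera axes: x right, y up, looking along -z (the intrinsics and any distortion apply to the point x, -y, -z); pixel columns grow to the right and rows downward; lengths in m; the calibration is good to about 2 mm. A picture is of the moment at which its call begins. There is no depth.
- arm.hand_in(): hands the job in; it is judged then, once.
The state is a dict: "t": time; "joint_pos": joint angles; "qd": joint speeds; "joint_torque": joint torques, N m; "tcp_pos": TCP position; "tool_rot": TCP orientation; "force": force on the tool from outside, world axes, zero at the start; "ft_torque": the same for the moment, N m; "opening": opening from 0.0 (shut) to 1.0 (fully open); "grip_force": force on a finger pad.
Only numpy, scipy, OpenCV 4.12 (cv2) and the standard library are available. Lean on these libraries where they do the work, as an engineer would, in place of code of your own. Each camera call takes 0.05 s, during which the arm holds its last target. There are 200 camera calls.

## Working session

There is one attempt and no reset: what is moved stays moved. The work goes in short steps, Python scripts to look and compute and a tool call to move; the robot and the scene stay as the last step left them, time stands still between calls to the robot, and variables do not carry over. Pictures are saved under pics/ and viewed, at most 14 in all, crops included, and the job is handed in when it is done.

Besides the shell and the picture viewer there is one more tool, called as name(argument=value, ...), one argument or row to a line, values as JSON. jog_arm: Moves the arm, as the interface text tells. Shifts and turns lie within -1 to 1; 1 stands for 150 mm of shift or 90 degrees of turn. Its arguments: {"type":"object","properties":{"motion":{"type":"array","items":{"type":"object","properties":{"x":{"type":"number"},"y":{"type":"number"},"z":{"type":"number"},"ax":{"type":"number"},"ay":{"type":"number"},"az":{"type":"number"},"grip":{"type":"number"}}}},"squeeze":{"type":"number"}},"required":["motion"]}

```bash
ls; mkdir -p pics
python3 - <<'E'
from bench import readout, imaging, arm
import cv2
s=readout.sense();print(s, arm.finger_overhang)
for n in("scene","top"):
    d=imaging.camera(n);cv2.imwrite(f"pics/{n}0.png",cv2.resize(d["pixels"][:,:,::-1],(800,600)))
    print(n,d["K"],d["distortion"],d["pose"])
E
```

```text
pics
{'t': 0.0, 'joint_pos': array([ 1.19041254,  0.33284214, -0.06469866,  1.46099121,  0.02160268,
        1.34987855, -0.0885084 ]), 'qd': array([-0.0004019 ,  0.00166098, -0.00156168,  0.00130725,  0.0012457 ,
        0.00103969,  0.00071786]), 'joint_torque': array([-8.51869790e-04, -6.23252892e+01,  2.38920422e-02, -3.89893985e+01,
       -6.14648801e-02,  3.98844620e-02,  1.31796151e-04]), 'tcp_pos': array([ 0.21873003, -0.58505831,  0.22974867]), 'tool_rot': array([-6.93270063e-04,  9.84040070e-01,  1.77945591e-01, -1.61411355e-04]), 'force': array([ 0.0401063 ,  0.32146891, -0.7406349 ]), 'ft_torque': array([-0.00161111, -0.0689229 , -0.01972505]), 'grip_force': 0.0, 'opening': 1.0014626145794443} 0.008
scene [[449.91587747   0.         257.96756395]
 [  0.         449.91587747 193.54933527]
 [  0.           0.           1.        ]] [-0.09200218  0.          0.          0.          0.        ] [[ 0.87185707 -0.36585169  0.32560372  0.94651677]
 [ 0.48975236  0.64745958 -0.58389958 -0.6240054 ]
 [ 0.0028054   0.66854217  0.74366894  0.91671924]
 [ 0.          0.          0.          1.        ]]
top [[391.8279041    0.         247.07653765]
 [  0.         391.8279041  187.50209949]
 [  0.           0.           1.        ]] [-0.0984865  0.         0.         0.         0.       ] [[ 0.01513395  0.98717391 -0.15892964  0.36543005]
 [-0.99988414  0.01468172 -0.00401926  0.03270962]
 [-0.00163435  0.15897205  0.98728173  1.32430998]
 [ 0.          0.          0.          1.        ]]
```

View pics/top0.png

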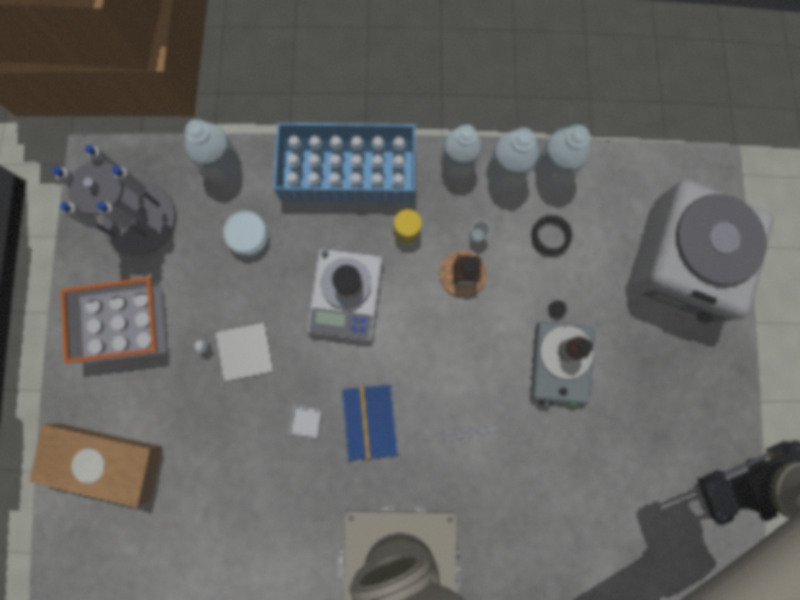

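View pics/scene0.png

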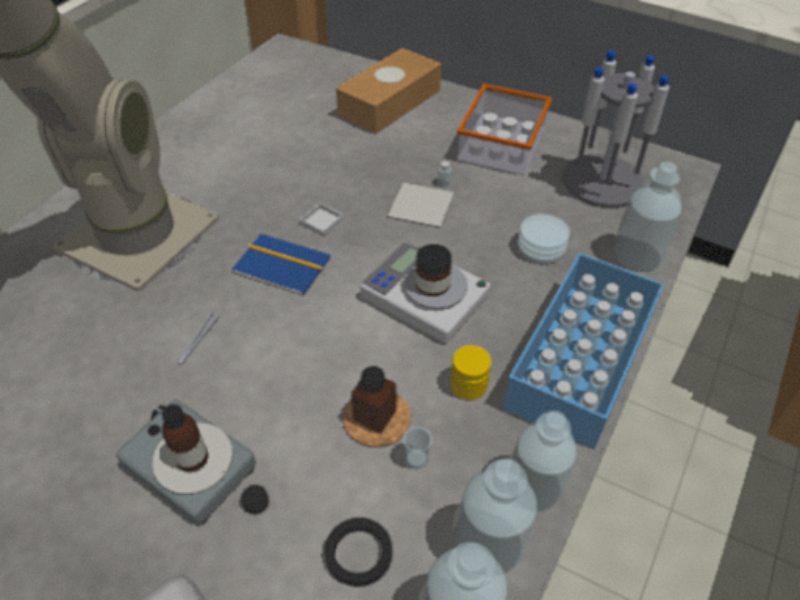

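The top view (800x600) shows these things that could be mistaken:
- **Tall bottle:** on the stirrer at (576,348). The black stopper at (557,309) is similar.
- **Square bottle:** on the cork at (467,268).
- **Wide jar:** black lid on the balance at (347,280). The yellow jar at (407,223) is a decoy.
- **Tile:** (244,351), with the vial at (201,347). The small white dish at (306,422) is a decoy.

The scene view shows the tall bottle at (183,440), square bottle at (373,400), jar at (433,270) and tile at (421,204). The yellow jar is at (471,372). I'll check these in a close crop.

```bash
cat > h.py <<'E'
import numpy as np, cv2
from bench import readout, imaging, arm
def cam(n): return imaging.camera(n)
def ray(d,uv):
    q=cv2.undistortPoints(np.array([[uv]],float),d["K"],np.array(d["distortion"]))[0,0]
    P=d["pose"]; v=P[:3,:3]@np.array([q[0],-q[1],-1.]); return P[:3,3],v/np.linalg.norm(v)
def plane(d,uv,z):
    o,v=ray(d,uv); return o+v*(z-o[2])/v[2]
def tri(d1,p1,d2,p2):
    o1,v1=ray(d1,p1);o2,v2=ray(d2,p2)
    s=np.linalg.lstsq(np.c_[v1,-v2],o2-o1,rcond=None)[0]
    a,b=o1+s[0]*v1,o2+s[1]*v2
    return (a+b)/2,np.linalg.norm(a-b)
def proj(d,p):
    c=d["pose"][:3,:3].T@(np.array(p)-d["pose"][:3,3])
    return cv2.projectPoints(np.array([[c[0],-c[1],-c[2]]]),np.zeros(3),np.zeros(3),d["K"],np.array(d["distortion"]))[0][0,0]
E
python3 - <<'E'
from h import *
rows=[]
for n,cs in (("scene",[(117,285),(239,260),(275,178)]),("top",[(366,228),(296,172),(222,182)])):
    im=cam(n)["pixels"]; np.save(f"{n}.npy",im)
    rows.append(np.hstack([cv2.resize(im[v-33:v+33,u-33:u+33,::-1],(264,264),interpolation=cv2.INTER_NEAREST) for u,v in cs]))
cv2.imwrite("pics/crop.png",np.vstack(rows))
E
```

```text
(no output)
```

View pics/crop.png

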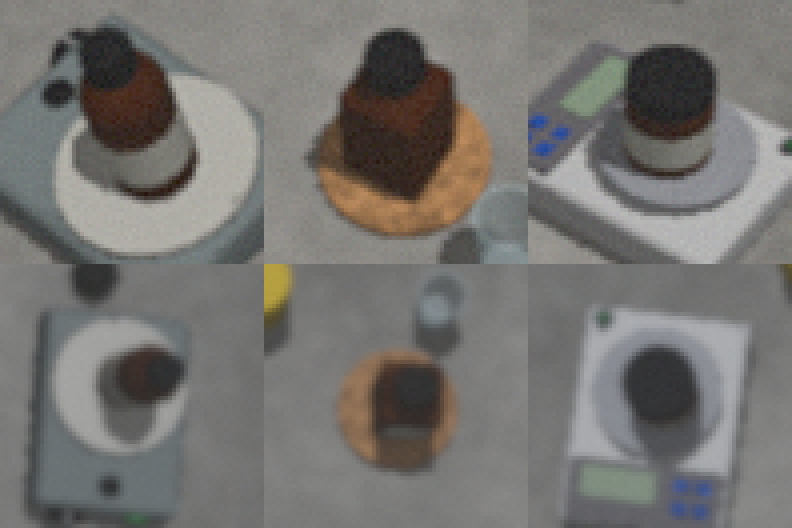

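The crops confirm all three choices: tall round bottle, square bottle and black-lidded jar. Next I sample colours for the masks.

Run:
```python
import numpy as np,cv2
S,T=np.load("scene.npy"),np.load("top.npy")
def px(n,im,o,pts):
    h=cv2.cvtColor(cv2.GaussianBlur(im,(3,3),0),cv2.COLOR_RGB2HSV)
    print(n,[tuple(map(int,h[o[1]-33+y//4,o[0]-33+x//4])) for x,y in pts])
px("stir S plate,capT,amber,shadow,house",S,(117,285),[(215,130),(108,55),(125,100),(95,160),(30,140)])
px("stir T",T,(366,228),[(80,90),(165,105),(140,105),(130,155),(165,200)])
px("cork S cork,cap,amber,shadow,bench",S,(239,260),[(130,200),(130,60),(130,130),(70,155),(40,60)])
px("cork T",T,(296,172),[(90,140),(150,120),(120,150),(140,195),(30,180)])
px("jar S pan,lid,amber,house",S,(275,178),[(210,130),(145,85),(145,128),(200,200)])
px("jar T pan,lid,shadow,house",T,(222,182),[(85,90),(130,120),(150,180),(60,180)])
h=cv2.cvtColor(T,cv2.COLOR_RGB2HSV);print(h[225,156],h[225,120]);h=cv2.cvtColor(S,cv2.COLOR_RGB2HSV);print(h[130,269],h[130,240])
```

```text
stir S plate,capT,amber,shadow,house [(23, 13, 175), (165, 11, 46), (11, 154, 73), (24, 13, 98), (90, 19, 122)]
stir T [(45, 3, 164), (105, 10, 49), (6, 66, 58), (45, 5, 94), (93, 20, 115)]
cork S cork,cap,amber,shadow,bench [(14, 123, 151), (165, 11, 46), (11, 115, 62), (14, 112, 91), (17, 13, 140)]
cork T [(14, 102, 143), (120, 5, 52), (8, 86, 65), (14, 82, 87), (30, 2, 127)]
jar S pan,lid,amber,house [(115, 11, 144), (0, 0, 42), (8, 91, 53), (60, 2, 160)]
jar T pan,lid,shadow,house [(111, 17, 150), (105, 10, 53), (120, 12, 86), (113, 6, 173)]
[ 30   2 166] [ 30   2 108]
[ 27  13 176] [ 40  12 127]
```

```bash
cat > m.py <<'E'
from h import *
from scipy.optimize import least_squares
def comp(mask,seed):
    mask=cv2.morphologyEx(mask.astype(np.uint8),cv2.MORPH_OPEN,np.ones((3,3)))
    n,l,st,c=cv2.connectedComponentsWithStats(mask)
    ys,xs=np.nonzero(mask); i=np.argmin((xs-seed[0])**2+(ys-seed[1])**2); k=l[ys[i],xs[i]]
    return (l==k).astype(np.uint8),c[k],st[k]
def disc(d,mask,seed,z,R):
    m,_,_=comp(mask,seed); c=max(cv2.findContours(m,0,1)[0],key=cv2.contourArea); c=cv2.convexHull(c)[:,0].astype(float)
    # densify
    p=np.vstack([np.linspace(a,b,8,endpoint=False) if np.hypot(*(a-b))<8 else a[None] for a,b in zip(c,np.roll(c,-1,0))])
    w=np.array([plane(d,q,z)[:2] for q in p])
    r=least_squares(lambda x:np.hypot(*(w-x[:2]).T)-x[2],[*w.mean(0),R],loss="soft_l1",f_scale=.0015)
    return r.x, np.median(abs(r.fun))
def hsv(d): return cv2.cvtColor(cv2.GaussianBlur(d["pixels"],(3,3),0),cv2.COLOR_RGB2HSV).astype(int)
E
python3 - <<'E'
from m import *
D={n:cam(n) for n in("scene","top")}; H={n:hsv(D[n]) for n in D}
def V(n,lo,hi,slo=0,shi=255): h=H[n];return (h[...,2]>lo)&(h[...,2]<hi)&(h[...,1]>=slo)&(h[...,1]<=shi)
def roi(m,c,r): o=np.zeros_like(m);o[c[1]-r:c[1]+r,c[0]-r:c[0]+r]=1;return m&o
spec={"plate":(.055,.056,{"scene":((130,296),V("scene",150,256)),"top":((357,221),V("top",140,256))}),
"cork":(.008,.052,{"scene":((240,278),V("scene",70,256,70)),"top":((285,177),V("top",72,256,50))}),
"pan":(.052,.054,{"scene":((290,178),roi(V("scene",110,153,6),(278,182),26)),"top":((210,172),roi(V("top",110,161,8),(221,181),20))}),
"tile":(.007,.06,{"scene":((269,130),V("scene",152,256)),"top":((156,225),V("top",138,256))})}
for k,(z,R,vs) in spec.items():
    px={}
    for n,(seed,m) in vs.items():
        if k=="tile":
            mm,c,st=comp(m,seed); px[n]=c; bx=cv2.minAreaRect(np.argwhere(mm)[:,::-1].astype(np.float32)); print(k,n,plane(D[n],c,z).round(4),st[4])
        else:
            x,e=disc(D[n],m,seed,z,R); print(k,n,x.round(4),e.round(4)); px[n]=proj(D[n],[*x[:2],z])
    p,g=tri(D["scene"],px["scene"],D["top"],px["top"]);print("  tri",p.round(4),g.round(4))
for k,s,t,zz in (("tall",(111,268),(371,222),.163),("square",(239,241),(300,170),.104),("jar",(278,166),(222,180),.112)):
    a,ca,sa=comp(V("scene",0,60,0,50),s);b,cb,sb=comp(V("top",0,64,0,38),t)
    p,g=tri(D["scene"],ca,D["top"],cb);print(k,p.round(4),g.round(4),"expect z",zz,sa,sb,"scene",plane(D["scene"],ca,zz).round(4),"top",plane(D["top"],cb,zz).round(4))
o=(239-33-.5,260-33-.5)
for q in((85,163),(149,199),(192,152)): print("sqbase",plane(D["scene"],(o[0]+q[0]/4,o[1]+q[1]/4),.008).round(4))
for n,p in (("vial",(201,347)),("beaker",(479,233)),("stopper",(557,309)),("yellow",(407,223))): print(n,plane(D["top"],np.array(p)/1.5625,.04).round(3))
E
```

```text
plate scene [ 0.4536 -0.3424  0.0546] 0.0005
plate top [ 0.4527 -0.3395  0.0529] 0.0003
  tri [ 0.4525 -0.341   0.052 ] 0.0014
cork scene [ 0.6269 -0.1336  0.0512] 0.0005
cork top [ 0.6247 -0.1286  0.0514] 0.0005
  tri [ 0.6253 -0.1298  0.0019] 0.0016
pan scene [0.5959 0.1185 0.0509] 0.0005
pan top [0.5894 0.1238 0.0552] 0.0007
  tri [0.5917 0.1251 0.0434] 0.002
tile scene [0.4486 0.3394 0.007 ] 740
tile top [0.446  0.3443 0.007 ] 992
  tri [0.446  0.3453 0.0017] 0.0009
tall [ 0.4528 -0.3436  0.1565] 0.0003 expect z 0.163 [105 260  13  14 155] [370 218   8  10  62] scene [ 0.457  -0.3461  0.163 ] top [ 0.4525 -0.3414  0.163 ]
square [ 0.6219 -0.1318  0.099 ] 0.0001 expect z 0.104 [231 235  15  16 181] [296 165  10  11  87] scene [ 0.6239 -0.1349  0.104 ] top [ 0.6208 -0.1312  0.104 ]
jar [0.5864 0.119  0.1054] 0.0025 expect z 0.112 [267 157  21  19 331] [214 171  16  18 231] scene [0.5902 0.1139 0.112 ] top [0.5842 0.1178 0.112 ]
sqbase [ 0.5993 -0.152   0.008 ]
sqbase [ 0.645  -0.1546  0.008 ]
sqbase [ 0.6507 -0.114   0.008 ]
vial [0.451 0.428 0.04 ]
beaker [ 0.707 -0.161  0.04 ]
stopper [ 0.543 -0.327  0.04 ]
yellow [ 0.726 -0.005  0.04 ]
```

Measured positions (both views at the known heights, which triangulation reproduces within calibration):

| Item | x, y (m) |
|---|---|
| Plate | .453, -.341 |
| Cork | .626, -.131 |
| Pan | .593, .121 |
| Tile | .447, .342 |
| Jar | .587, .116 |
| Square bottle (yaw about -6°) | .622, -.133 |
| Tall bottle | .455, -.343 |

I'll move the jar to the tile, the square bottle to the pan, the tall bottle to the cork, then the jar to the stirrer. First I raise and align the tool.

jog_arm(
  motion=[
    {"z":-0.07,"az":0.115},
    {"z":-0.133,"az":0.228},
    {"z":-0.133,"az":0.228},
    {"z":-0.133,"az":0.228},
  ],
  squeeze=25,
)

```text
schema error: expected keys x, y, z, ax, ay, az, grip
```

jog_arm(
  motion=[
    {"x":0.16,"y":-0.31},
    {"x":0.33,"y":-0.62},
    {"x":0.492,"y":-0.936},
    {"x":0.492,"y":-0.936},
  ],
)

```text
schema error: expected keys x, y, z, ax, ay, az, grip
```

jog_arm(
  motion=[
    {"x":0,"y":0,"z":-0.07,"ax":0,"ay":0,"az":0.115,"grip":0},
    {"x":0,"y":0,"z":-0.133,"ax":0,"ay":0,"az":0.228,"grip":0},
    {"x":0,"y":0,"z":-0.133,"ax":0,"ay":0,"az":0.228,"grip":0},
    {"x":0,"y":0,"z":-0.133,"ax":0,"ay":0,"az":0.228,"grip":0},
  ],
  squeeze=25,
)

```text
t: 0.8
tcp_pos: [0.2189, -0.5853, 0.25]
tool_rot: [-0.0, 1.0, 0.002, -0.0]
force: [1.2, 0.1, 0.2]
opening: 1.002
grip_force: 0.0
```

jog_arm(
  motion=[
    {"x":0.16,"y":-0.31,"z":0,"ax":0,"ay":0,"az":0,"grip":0},
    {"x":0.33,"y":-0.62,"z":0,"ax":0,"ay":0,"az":0,"grip":0},
    {"x":0.492,"y":-0.936,"z":0,"ax":0,"ay":0,"az":0,"grip":0},
    {"x":0.492,"y":-0.936,"z":0,"ax":0,"ay":0,"az":0,"grip":0},
  ],
)

```text
t: 1.3
tcp_pos: [0.2955, -0.4415, 0.2506]
tool_rot: [-0.0, 1.0, 0.005, 0.0]
force: [0.0, -0.2, 0.3]
opening: 1.005
grip_force: 0.0
```

jog_arm(
  motion=[
    {"x":0.2,"y":-0.4,"z":0,"ax":0,"ay":0,"az":0,"grip":0},
    {"x":0.4,"y":-0.8,"z":0,"ax":0,"ay":0,"az":0,"grip":0},
    {"x":0.49,"y":-0.93,"z":0,"ax":0,"ay":0,"az":0,"grip":0},
  ],
)

```text
t: 1.68
tcp_pos: [0.3673, -0.3032, 0.2504]
tool_rot: [0.0, 1.0, 0.002, 0.0]
force: [0.5, -0.8, -0.2]
opening: 0.993
grip_force: 0.0
```

jog_arm(
  motion=[
    {"x":0.2,"y":-0.4,"z":0,"ax":0,"ay":0,"az":0,"grip":0},
    {"x":0.4,"y":-0.8,"z":0,"ax":0,"ay":0,"az":0,"grip":0},
    {"x":0.49,"y":-0.93,"z":0,"ax":0,"ay":0,"az":0,"grip":0},
  ],
)

```text
t: 2.05
tcp_pos: [0.4408, -0.1635, 0.2504]
tool_rot: [0.0, 1.0, 0.003, 0.0]
force: [0.1, -1.5, 0.5]
opening: 0.999
grip_force: 0.0
```

jog_arm(
  motion=[
    {"x":0.2,"y":-0.4,"z":0,"ax":0,"ay":0,"az":0,"grip":0},
    {"x":0.4,"y":-0.8,"z":0,"ax":0,"ay":0,"az":0,"grip":0},
    {"x":0.49,"y":-0.93,"z":0,"ax":0,"ay":0,"az":0,"grip":0},
  ],
)

```text
t: 2.42
tcp_pos: [0.5142, -0.0238, 0.2503]
tool_rot: [-0.0, 1.0, 0.003, 0.0]
force: [-0.3, -1.4, 0.4]
opening: 1.002
grip_force: 0.0
```

jog_arm(
  motion=[
    {"x":0.2,"y":-0.4,"z":0,"ax":0,"ay":0,"az":0,"grip":0},
    {"x":0.4,"y":-0.8,"z":0,"ax":0,"ay":0,"az":0,"grip":0},
    {"x":0.49,"y":-0.93,"z":0,"ax":0,"ay":0,"az":0,"grip":0},
    {"x":0.49,"y":-0.93,"z":0,"ax":0,"ay":0,"az":0,"grip":0},
  ],
)

```text
t: 2.92
tcp_pos: [0.5873, 0.115, 0.2494]
tool_rot: [-0.001, 1.0, 0.003, -0.001]
force: [0.2, -0.8, -1.1]
opening: 0.999
grip_force: 0.0
```

Run:
```python
from h import *
s=readout.sense();print(s["t"],s["tcp_pos"],s["tool_rot"],s["joint_pos"].round(2))
from bench import imaging
d=[cam(n)["pixels"][:,:,::-1] for n in("scene","top")]
a=cv2.resize(d[0][80:350,80:380],(400,360));b=cv2.resize(d[1][100:370,120:420],(400,360))
cv2.imwrite("pics/above.png",np.hstack([a,b]))
```

```text
2.925 [0.58728043 0.1150436  0.24937749] [-8.05185759e-04  9.99995928e-01  2.62930769e-03 -7.63642459e-04] [ 0.25  0.33 -0.66  1.48  0.2   1.4  -1.98]
```

View pics/above.png

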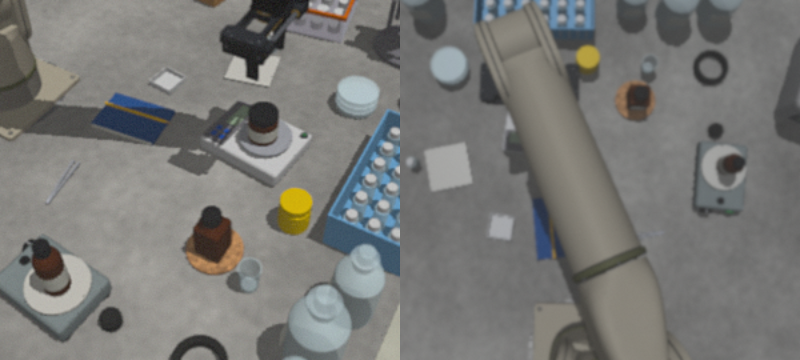

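The gripper stands over the jar in the scene crop at (258,60). Nothing is disturbed. Descending.

jog_arm(
  motion=[
    {"x":0,"y":0,"z":0.2,"ax":0,"ay":0,"az":0,"grip":0},
    {"x":0,"y":0,"z":0.45,"ax":0,"ay":0,"az":0,"grip":0},
    {"x":0,"y":0,"z":0.6,"ax":0,"ay":0,"az":0,"grip":0},
    {"x":0,"y":0,"z":0.7,"ax":0,"ay":0,"az":0,"grip":0},
    {"x":0,"y":0,"z":0.7,"ax":0,"ay":0,"az":0,"grip":0},
  ],
)

```text
t: 3.65
tcp_pos: [0.5866, 0.1116, 0.1449]
tool_rot: [0.0, 1.0, -0.001, -0.001]
force: [-0.1, 0.5, 0.4]
opening: 1.0
grip_force: 0.0
```

Run:
```python
from h import *
d=cam("scene");s=readout.sense();print(s["tcp_pos"],s["force"])
cv2.imwrite("pics/j1.png",cv2.resize(d["pixels"][110:220,215:335,::-1],(600,550)))
```

```text
[0.58711298 0.11212412 0.1459278 ] [0.73763138 0.34649387 0.38509815]
```

View pics/j1.png

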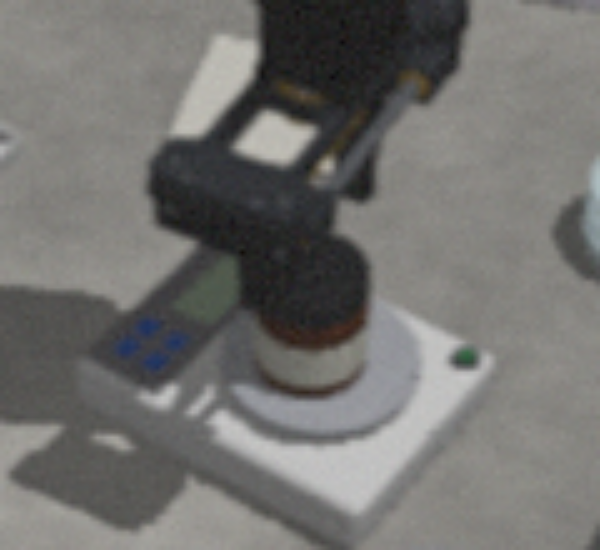

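Near finger is at (265,270) and far finger at (365,190), straddling the lid at (315,285). Going down, closing and lifting.

jog_arm(
  motion=[
    {"x":0,"y":-0.02,"z":0.15,"ax":0,"ay":0,"az":0,"grip":0},
    {"x":0,"y":-0.02,"z":0.3,"ax":0,"ay":0,"az":0,"grip":0},
    {"x":0,"y":-0.02,"z":0.42,"ax":0,"ay":0,"az":0,"grip":0},
    {"x":0,"y":-0.02,"z":0.48,"ax":0,"ay":0,"az":0,"grip":0},
    {"x":0,"y":-0.02,"z":0.48,"ax":0,"ay":0,"az":0,"grip":0},
  ],
)

```text
t: 4.32
tcp_pos: [0.5869, 0.1158, 0.0734]
tool_rot: [0.0, 1.0, -0.0, -0.0]
force: [1.1, 0.4, 0.4]
opening: 1.001
grip_force: 0.0
```

jog_arm(
  motion=[
    {"x":0,"y":0,"z":0,"ax":0,"ay":0,"az":0,"grip":0.25},
    {"x":0,"y":0,"z":0,"ax":0,"ay":0,"az":0,"grip":0.5},
    {"x":0,"y":0,"z":0,"ax":0,"ay":0,"az":0,"grip":0.5},
    {"x":0,"y":0,"z":0,"ax":0,"ay":0,"az":0,"grip":0.5},
    {"x":0,"y":0,"z":0,"ax":0,"ay":0,"az":0,"grip":0.5},
  ],
  squeeze=20,
)

```text
t: 4.95
tcp_pos: [0.5872, 0.116, 0.0738]
tool_rot: [-0.0, 1.0, -0.0, 0.0]
force: [-0.5, 1.2, 3.9]
opening: 0.685
grip_force: 20.0
```

Gripped at 59.6 mm, which matches the 60 mm body. Lifting and carrying to the tile.

jog_arm(
  motion=[
    {"x":0,"y":0,"z":-0.06,"ax":0,"ay":0,"az":0,"grip":0.5},
    {"x":0,"y":0,"z":-0.2,"ax":0,"ay":0,"az":0,"grip":0.5},
    {"x":0,"y":0,"z":-0.36,"ax":0,"ay":0,"az":0,"grip":0.5},
    {"x":0,"y":0,"z":-0.47,"ax":0,"ay":0,"az":0,"grip":0.5},
    {"x":0,"y":0,"z":-0.53,"ax":0,"ay":0,"az":0,"grip":0.5},
  ],
)

```text
t: 5.58
tcp_pos: [0.5874, 0.1159, 0.1546]
tool_rot: [0.0, 1.0, -0.0, 0.001]
force: [-0.2, -0.1, -1.5]
opening: 0.684
grip_force: 20.0
```

jog_arm(
  motion=[
    {"x":-0.05,"y":-0.08,"z":0,"ax":0,"ay":0,"az":0,"grip":0.5},
    {"x":-0.2,"y":-0.31,"z":0,"ax":0,"ay":0,"az":0,"grip":0.5},
    {"x":-0.38,"y":-0.6,"z":0,"ax":0,"ay":0,"az":0,"grip":0.5},
    {"x":-0.467,"y":-0.73,"z":0,"ax":0,"ay":0,"az":0,"grip":0.5},
  ],
)

```text
t: 6.08
tcp_pos: [0.5138, 0.229, 0.1523]
tool_rot: [-0.0, 1.0, 0.002, -0.001]
force: [1.5, 0.5, -1.2]
opening: 0.684
grip_force: 20.0
```

jog_arm(
  motion=[
    {"x":-0.1,"y":-0.16,"z":0,"ax":0,"ay":0,"az":-0.07,"grip":0.5},
    {"x":-0.25,"y":-0.4,"z":0,"ax":0,"ay":0,"az":-0.17,"grip":0.5},
    {"x":-0.4,"y":-0.62,"z":0,"ax":0,"ay":0,"az":-0.27,"grip":0.5},
    {"x":-0.467,"y":-0.73,"z":0,"ax":0,"ay":0,"az":-0.333,"grip":0.5},
    {"x":-0.467,"y":-0.73,"z":0,"ax":0,"ay":0,"az":-0.333,"grip":0.5},
  ],
)

```text
t: 6.7
tcp_pos: [0.4447, 0.3366, 0.1523]
tool_rot: [-0.0, 0.966, 0.26, -0.001]
force: [0.8, -0.0, -2.0]
opening: 0.686
grip_force: 20.0
```

Run:
```python
from h import *
d=cam("scene");s=readout.sense();print(s["tcp_pos"],s["force"],s["joint_pos"].round(2),s["opening"])
cv2.imwrite("pics/j2.png",cv2.resize(d["pixels"][60:190,200:340,::-1],(560,520)))
```

```text
[0.44595644 0.33512367 0.15231309] [ 0.61980615 -0.5811752  -1.83272699] [-0.02  0.36 -0.85  1.71  0.29  1.21 -1.99] 0.6869887435961319
```

View pics/j2.png

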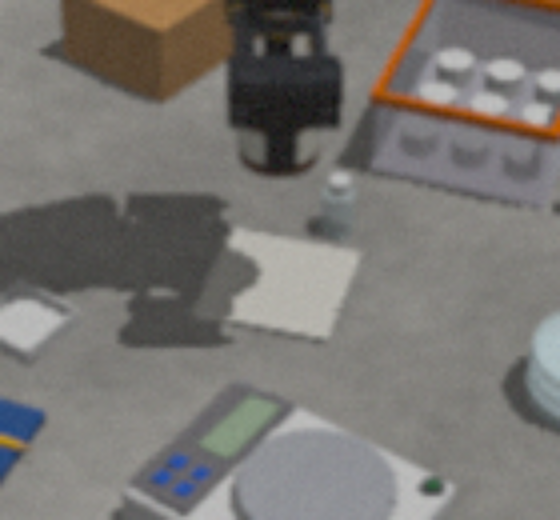

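The jar is held upright above the tile at (280,150), and the vial at (338,205) is clear. Lowering in two stages.

jog_arm(
  motion=[
    {"x":0,"y":0,"z":0.1,"ax":0,"ay":0,"az":0,"grip":0.5},
    {"x":0,"y":0,"z":0.3,"ax":0,"ay":0,"az":0,"grip":0.5},
    {"x":0,"y":0,"z":0.5,"ax":0,"ay":0,"az":0,"grip":0.5},
    {"x":0,"y":0,"z":0.66,"ax":0,"ay":0,"az":0,"grip":0.5},
    {"x":0,"y":0,"z":0.74,"ax":0,"ay":0,"az":0,"grip":0.5},
    {"x":0,"y":0,"z":0.77,"ax":0,"ay":0,"az":0,"grip":0.5},
    {"x":0,"y":0,"z":0.77,"ax":0,"ay":0,"az":0,"grip":0.5},
  ],
)

```text
t: 7.62
tcp_pos: [0.4472, 0.3349, 0.0377]
tool_rot: [-0.0, 0.966, 0.258, 0.0]
force: [0.0, -0.0, -1.7]
opening: 0.68
grip_force: 20.0
```

jog_arm(
  motion=[
    {"x":0,"y":0,"z":0.01,"ax":0,"ay":0,"az":0,"grip":0.5},
    {"x":0,"y":0,"z":0.02,"ax":0,"ay":0,"az":0,"grip":0.5},
    {"x":0,"y":0,"z":0.03,"ax":0,"ay":0,"az":0,"grip":0.5},
    {"x":0,"y":0,"z":0.035,"ax":0,"ay":0,"az":0,"grip":0.5},
  ],
)

```text
t: 8.12
tcp_pos: [0.4469, 0.3349, 0.0322]
tool_rot: [0.0, 0.966, 0.258, 0.0]
force: [-0.0, 0.0, -2.3]
opening: 0.684
grip_force: 20.0
```

jog_arm(
  motion=[
    {"x":0,"y":0,"z":0.008,"ax":0,"ay":0,"az":0,"grip":0.5},
    {"x":0,"y":0,"z":0.016,"ax":0,"ay":0,"az":0,"grip":0.5},
    {"x":0,"y":0,"z":0.021,"ax":0,"ay":0,"az":0,"grip":0.5},
    {"x":0,"y":0,"z":0.025,"ax":0,"ay":0,"az":0,"grip":0.5},
    {"x":0,"y":0,"z":0.025,"ax":0,"ay":0,"az":0,"grip":0.5},
  ],
)

```text
t: 8.75
tcp_pos: [0.4469, 0.3349, 0.0288]
tool_rot: [0.0, 0.966, 0.258, 0.0]
force: [-2.0, -2.3, 5.1]
opening: 0.683
grip_force: 20.0
```

Contact is felt at +5 N. Releasing and rising.

jog_arm(
  motion=[
    {"x":0,"y":0,"z":0,"ax":0,"ay":0,"az":0,"grip":0.25},
    {"x":0,"y":0,"z":0,"ax":0,"ay":0,"az":0,"grip":0.0},
    {"x":0,"y":0,"z":0,"ax":0,"ay":0,"az":0,"grip":0.0},
    {"x":0,"y":0,"z":0,"ax":0,"ay":0,"az":0,"grip":0.0},
    {"x":0,"y":0,"z":-0.1,"ax":0,"ay":0,"az":0,"grip":0.0},
    {"x":0,"y":0,"z":-0.4,"ax":0,"ay":0,"az":0,"grip":0.0},
    {"x":0,"y":0,"z":-0.7,"ax":0,"ay":0,"az":0,"grip":0.0},
    {"x":0,"y":0,"z":-0.95,"ax":0,"ay":0,"az":0,"grip":0.0},
  ],
)

```text
t: 9.75
tcp_pos: [0.447, 0.3353, 0.1739]
tool_rot: [-0.0, 0.966, 0.259, 0.001]
force: [0.2, 0.3, -0.2]
opening: 1.002
grip_force: 0.0
```

jog_arm(
  motion=[
    {"x":0,"y":0,"z":-0.1,"ax":0,"ay":0,"az":0.1,"grip":0},
    {"x":0,"y":0,"z":-0.2,"ax":0,"ay":0,"az":0.21,"grip":0},
    {"x":0,"y":0,"z":-0.25,"ax":0,"ay":0,"az":0.333,"grip":0},
    {"x":0,"y":0,"z":-0.25,"ax":0,"ay":0,"az":0.333,"grip":0},
  ],
)

```text
t: 10.25
tcp_pos: [0.447, 0.3354, 0.2099]
tool_rot: [-0.0, 1.0, 0.0, 0.001]
force: [0.2, -0.8, -0.2]
opening: 1.001
grip_force: 0.0
```

jog_arm(
  motion=[
    {"x":0.1,"y":0.26,"z":0,"ax":0,"ay":0,"az":0,"grip":0},
    {"x":0.25,"y":0.65,"z":0,"ax":0,"ay":0,"az":0,"grip":0},
    {"x":0.375,"y":1.0,"z":0,"ax":0,"ay":0,"az":0,"grip":0},
  ],
)

```text
t: 10.62
tcp_pos: [0.5034, 0.1829, 0.2085]
tool_rot: [0.0, 1.0, 0.002, 0.0]
force: [1.1, 0.0, 0.5]
opening: 1.0
grip_force: 0.0
```

jog_arm(
  motion=[
    {"x":0.15,"y":0.4,"z":0,"ax":0,"ay":0,"az":0,"grip":0},
    {"x":0.3,"y":0.8,"z":0,"ax":0,"ay":0,"az":0,"grip":0},
    {"x":0.375,"y":1.0,"z":0,"ax":0,"ay":0,"az":0,"grip":0},
  ],
)

```text
t: 11.0
tcp_pos: [0.5598, 0.031, 0.2083]
tool_rot: [0.0, 1.0, 0.001, -0.0]
force: [0.4, 0.7, -1.6]
opening: 1.0
grip_force: 0.0
```

Run:
```python
from m import *
D={n:cam(n) for n in("scene","top")}; H={n:hsv(D[n]) for n in D}
s=readout.sense();print(s["t"],s["tcp_pos"],s["tool_rot"].round(3),s["joint_pos"].round(2))
for n,d in D.items(): np.save(n+"1.npy",d["pixels"])
a=cv2.resize(D["scene"]["pixels"][80:350,80:380,::-1],(400,360));b=cv2.resize(D["top"]["pixels"][100:370,120:420,::-1],(400,360))
cv2.imwrite("pics/v1.png",np.hstack([a,b]))
```

```text
11.1 [0.56010979 0.02970267 0.20793635] [ 0.001  1.    -0.001 -0.   ] [ 0.38  0.26 -0.61  1.64  0.15  1.29 -1.82]
```

View pics/v1.png

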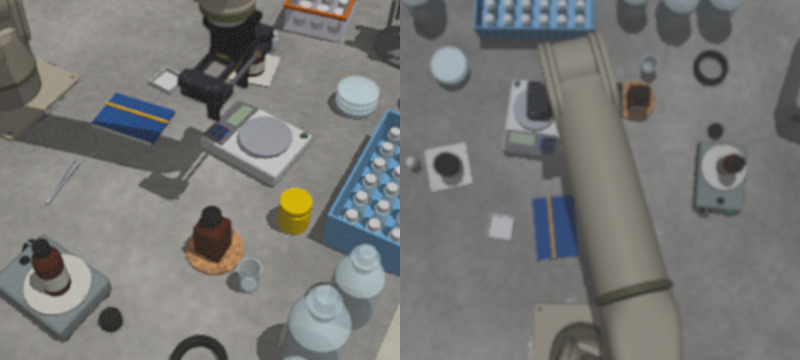

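The jar stands on the tile at right-hand crop (447,165), and the pan is free. The jar now sits at a known arm position, so I use it to check the bias of the top camera, and I re-measure the pan.

Run:
```python
from m import *
D={n:cam(n) for n in("scene","top")}
for n in D: D[n]["pixels"]=np.load(n+"1.npy")
H={n:hsv(D[n]) for n in D}
h=H["top"]; m=(h[...,2]<64)&(h[...,1]<45)
a,c,st=comp(m,(155,223)); print("jar top lid mid z.067",plane(D["top"],c,.067).round(4),st,"true .447 .335")
h=H["scene"]; m=(h[...,2]>110)&(h[...,2]<153)&(h[...,1]>=6); o=np.zeros_like(m);o[155:210,250:306]=1
x,e=disc(D["scene"],m&o,(280,185),.052,.054); print("pan scene",x.round(4),e.round(4))
```

```text
jar top lid mid z.067 [0.4463 0.3325 0.067 ] [147 216  17  16 220] true .447 .335
pan scene [0.5834 0.194  0.0624] 0.0024
```

Run:
```python
from m import *
d=cam("scene"); im=cv2.bilateralFilter(np.load("scene1.npy"),7,30,5)
for tol in(3,4,5,6):
    mk=np.zeros((386,514),np.uint8); cv2.floodFill(im.copy(),mk,(279,183),0,(tol,)*3,(tol,)*3,4|cv2.FLOODFILL_MASK_ONLY|cv2.FLOODFILL_FIXED_RANGE|(1<<8)) if 0 else cv2.floodFill(im.copy(),mk,(279,183),0,(3*tol,)*3,(3*tol,)*3,4|cv2.FLOODFILL_MASK_ONLY|cv2.FLOODFILL_FIXED_RANGE|(1<<8))
    m=mk[1:-1,1:-1]; ys,xs=np.nonzero(m); print(tol,m.sum(),xs.min(),xs.max(),ys.min(),ys.max())
    if m.sum()<3000:
        x,e=disc(d,m>0,(279,183),.052,.054); print(x.round(4),e.round(4))
print(plane(d,(278.4,183.1),.052))
```

```text
3 911 257 298 167 195
[0.5929 0.1222 0.0528] 0.0015
4 920 257 298 167 195
[0.594  0.1228 0.0537] 0.0007
5 935 257 298 166 195
[0.5938 0.1237 0.0543] 0.0005
6 955 257 298 166 195
[0.5939 0.1243 0.0548] 0.0007
[0.59671599 0.11383071 0.052     ]
```

The pan is at about (.592,.1235). Now to the square bottle.

jog_arm(
  motion=[
    {"x":0.15,"y":0.4,"z":0,"ax":0,"ay":0,"az":0,"grip":0},
    {"x":0.3,"y":0.8,"z":0,"ax":0,"ay":0,"az":0,"grip":0},
    {"x":0.413,"y":1.0,"z":0,"ax":0,"ay":0,"az":0,"grip":0},
  ],
)

```text
t: 11.62
tcp_pos: [0.6216, -0.1171, 0.2085]
tool_rot: [0.0, 1.0, 0.0, -0.0]
force: [-0.4, 0.5, 0.1]
opening: 1.0
grip_force: 0.0
```

jog_arm(
  motion=[
    {"x":0,"y":0.08,"z":0,"ax":0,"ay":0,"az":0.067,"grip":0},
    {"x":0,"y":0.08,"z":0.15,"ax":0,"ay":0,"az":0.067,"grip":0},
    {"x":0,"y":0.08,"z":0.35,"ax":0,"ay":0,"az":0.067,"grip":0},
    {"x":0,"y":0.08,"z":0.5,"ax":0,"ay":0,"az":0.067,"grip":0},
    {"x":0,"y":0.08,"z":0.5,"ax":0,"ay":0,"az":0.067,"grip":0},
  ],
)

```text
t: 12.25
tcp_pos: [0.6202, -0.1252, 0.132]
tool_rot: [-0.001, 0.999, -0.051, -0.002]
force: [-0.4, 0.2, 0.2]
opening: 0.998
grip_force: 0.0
```

Run:
```python
from h import *
d=cam("scene");s=readout.sense();print(s["t"],s["tcp_pos"],s["tool_rot"].round(3))
cv2.imwrite("pics/s1.png",cv2.resize(d["pixels"][180:310,175:315,::-1],(560,520)))
```

```text
12.3 [ 0.62109044 -0.12558844  0.13355972] [-0.     0.999 -0.051 -0.   ]
```

View pics/s1.png

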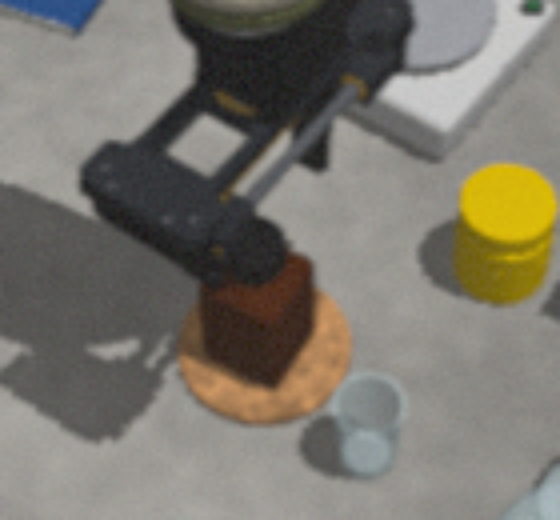

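The fingers straddle the cap: far tip at (315,165), near tip at (215,275), cap at (265,250). I shift 6 mm in y, go down and close.

jog_arm(
  motion=[
    {"x":0,"y":0.043,"z":0,"ax":0,"ay":0,"az":0,"grip":0},
    {"x":0,"y":0.043,"z":0.12,"ax":0,"ay":0,"az":0,"grip":0},
    {"x":0,"y":0.043,"z":0.28,"ax":0,"ay":0,"az":0,"grip":0},
    {"x":0,"y":0.043,"z":0.42,"ax":0,"ay":0,"az":0,"grip":0},
    {"x":0,"y":0.043,"z":0.48,"ax":0,"ay":0,"az":0,"grip":0},
    {"x":0,"y":0.043,"z":0.48,"ax":0,"ay":0,"az":0,"grip":0},
  ],
)

```text
t: 13.05
tcp_pos: [0.6203, -0.1335, 0.0609]
tool_rot: [-0.0, 0.999, -0.053, -0.0]
force: [0.3, -0.2, -0.4]
opening: 1.003
grip_force: 0.0
```

jog_arm(
  motion=[
    {"x":0,"y":0,"z":0,"ax":0,"ay":0,"az":0,"grip":0.3},
    {"x":0,"y":0,"z":0,"ax":0,"ay":0,"az":0,"grip":0.55},
    {"x":0,"y":0,"z":0,"ax":0,"ay":0,"az":0,"grip":0.6},
    {"x":0,"y":0,"z":0,"ax":0,"ay":0,"az":0,"grip":0.6},
    {"x":0,"y":0,"z":0,"ax":0,"ay":0,"az":0,"grip":0.6},
  ],
)

```text
t: 13.68
tcp_pos: [0.6207, -0.1335, 0.0617]
tool_rot: [0.0, 0.999, -0.053, 0.0]
force: [0.7, 0.5, 1.3]
opening: 0.613
grip_force: 19.3
```

jog_arm(
  motion=[
    {"x":0,"y":0,"z":0,"ax":0,"ay":0,"az":0,"grip":0.6},
    {"x":0,"y":0,"z":-0.03,"ax":0,"ay":0,"az":0,"grip":0.6},
    {"x":0,"y":0,"z":-0.12,"ax":0,"ay":0,"az":0,"grip":0.6},
    {"x":0,"y":0,"z":-0.3,"ax":0,"ay":0,"az":-0.02,"grip":0.6},
    {"x":0,"y":0,"z":-0.5,"ax":0,"ay":0,"az":-0.05,"grip":0.6},
    {"x":0,"y":0,"z":-0.65,"ax":0,"ay":0,"az":-0.067,"grip":0.6},
    {"x":0,"y":0,"z":-0.72,"ax":0,"ay":0,"az":-0.067,"grip":0.6},
  ],
)

```text
t: 14.55
tcp_pos: [0.6211, -0.1337, 0.1716]
tool_rot: [0.0, 1.0, -0.0, 0.001]
force: [-0.3, 0.3, -2.3]
opening: 0.612
grip_force: 19.4
```

jog_arm(
  motion=[
    {"x":-0.01,"y":-0.1,"z":0,"ax":0,"ay":0,"az":0,"grip":0.6},
    {"x":-0.04,"y":-0.35,"z":0,"ax":0,"ay":0,"az":0,"grip":0.6},
    {"x":-0.08,"y":-0.65,"z":0,"ax":0,"ay":0,"az":0,"grip":0.6},
    {"x":-0.1,"y":-0.857,"z":0,"ax":0,"ay":0,"az":0,"grip":0.6},
  ],
)

```text
t: 15.05
tcp_pos: [0.6042, -0.0013, 0.1684]
tool_rot: [-0.0, 1.0, 0.001, -0.001]
force: [0.0, -0.3, -1.3]
opening: 0.609
grip_force: 19.4
```

jog_arm(
  motion=[
    {"x":-0.03,"y":-0.25,"z":0,"ax":0,"ay":0,"az":0,"grip":0.6},
    {"x":-0.06,"y":-0.5,"z":0,"ax":0,"ay":0,"az":0,"grip":0.6},
    {"x":-0.09,"y":-0.75,"z":0,"ax":0,"ay":0,"az":0,"grip":0.6},
    {"x":-0.1,"y":-0.857,"z":0,"ax":0,"ay":0,"az":0,"grip":0.6},
    {"x":-0.1,"y":-0.857,"z":0,"ax":0,"ay":0,"az":0,"grip":0.6},
  ],
)

```text
t: 15.68
tcp_pos: [0.5899, 0.1247, 0.1689]
tool_rot: [0.0, 1.0, 0.001, -0.001]
force: [0.8, -0.6, -1.1]
opening: 0.61
grip_force: 19.4
```

Run:
```python
from m import *
D={n:cam(n) for n in("scene","top")};s=readout.sense();print(s["t"],s["tcp_pos"],s["tool_rot"].round(3),s["opening"])
d=D["scene"];np.save("scene2.npy",d["pixels"])
h=hsv(D["top"]);m=(h[...,2]>72)&(h[...,1]>=50)
x,e=disc(D["top"],m,(285,177),.008,.052);print("cork top",x.round(4),e.round(4))
h=hsv(d);m=(h[...,2]>90)&(h[...,1]>=70)
x,e=disc(d,m,(245,278),.008,.052);print("cork scene",x.round(4),e.round(4))
cv2.imwrite("pics/s2.png",cv2.resize(d["pixels"][90:220,205:345,::-1],(560,520)))
```

```text
15.775 [0.59075712 0.12192039 0.16899868] [ 0.001  1.    -0.001 -0.   ] 0.613512535419076
cork top [ 0.6241 -0.1286  0.0517] 0.0003
cork scene [ 0.6262 -0.1327  0.0519] 0.0003
```

View pics/s2.png

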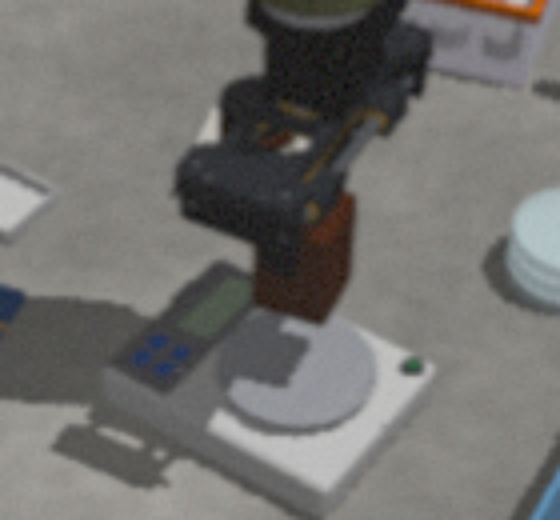

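The square bottle hangs upright above the pan. Lowering gently. Cork centre re-measured at (.625,-.131).

jog_arm(
  motion=[
    {"x":0,"y":0,"z":0.08,"ax":0,"ay":0,"az":0,"grip":0.6},
    {"x":0,"y":0,"z":0.2,"ax":0,"ay":0,"az":0,"grip":0.6},
    {"x":0,"y":0,"z":0.3,"ax":0,"ay":0,"az":0,"grip":0.6},
    {"x":0,"y":0,"z":0.36,"ax":0,"ay":0,"az":0,"grip":0.6},
    {"x":0,"y":0,"z":0.38,"ax":0,"ay":0,"az":0,"grip":0.6},
    {"x":0,"y":0,"z":0.38,"ax":0,"ay":0,"az":0,"grip":0.6},
  ],
)

```text
t: 16.52
tcp_pos: [0.5908, 0.1236, 0.1126]
tool_rot: [-0.0, 1.0, -0.0, 0.0]
force: [0.6, 0.3, -2.8]
opening: 0.609
grip_force: 19.4
```

jog_arm(
  motion=[
    {"x":0,"y":0,"z":0.008,"ax":0,"ay":0,"az":0,"grip":0.6},
    {"x":0,"y":0,"z":0.016,"ax":0,"ay":0,"az":0,"grip":0.6},
    {"x":0,"y":0,"z":0.024,"ax":0,"ay":0,"az":0,"grip":0.6},
    {"x":0,"y":0,"z":0.03,"ax":0,"ay":0,"az":0,"grip":0.6},
    {"x":0,"y":0,"z":0.03,"ax":0,"ay":0,"az":0,"grip":0.6},
  ],
)

```text
t: 17.15
tcp_pos: [0.5906, 0.1235, 0.1079]
tool_rot: [0.0, 1.0, -0.0, -0.0]
force: [0.4, 0.0, -1.5]
opening: 0.611
grip_force: 19.4
```

jog_arm(
  motion=[
    {"x":0,"y":0,"z":0.006,"ax":0,"ay":0,"az":0,"grip":0.6},
    {"x":0,"y":0,"z":0.012,"ax":0,"ay":0,"az":0,"grip":0.6},
    {"x":0,"y":0,"z":0.016,"ax":0,"ay":0,"az":0,"grip":0.6},
    {"x":0,"y":0,"z":0.018,"ax":0,"ay":0,"az":0,"grip":0.6},
    {"x":0,"y":0,"z":0.018,"ax":0,"ay":0,"az":0,"grip":0.6},
  ],
)

```text
t: 17.77
tcp_pos: [0.5906, 0.1236, 0.1057]
tool_rot: [0.0, 1.0, -0.0, 0.0]
force: [-2.4, -1.7, 4.5]
opening: 0.61
grip_force: 19.3
```

Contact is felt. Releasing, rising and heading for the stirrer.

jog_arm(
  motion=[
    {"x":0,"y":0,"z":0,"ax":0,"ay":0,"az":0,"grip":0.3},
    {"x":0,"y":0,"z":0,"ax":0,"ay":0,"az":0,"grip":0.0},
    {"x":0,"y":0,"z":0,"ax":0,"ay":0,"az":0,"grip":0.0},
    {"x":0,"y":0,"z":0,"ax":0,"ay":0,"az":0,"grip":0.0},
    {"x":0,"y":0,"z":0,"ax":0,"ay":0,"az":0,"grip":0.0},
    {"x":0,"y":0,"z":-0.1,"ax":0,"ay":0,"az":0,"grip":0.0},
    {"x":0,"y":0,"z":-0.35,"ax":0,"ay":0,"az":0,"grip":0.0},
    {"x":0,"y":0,"z":-0.65,"ax":0,"ay":0,"az":0,"grip":0.0},
    {"x":0,"y":0,"z":-0.8,"ax":0,"ay":0,"az":0,"grip":0.0},
    {"x":0,"y":0,"z":-0.8,"ax":0,"ay":0,"az":0,"grip":0.0},
  ],
)

```text
t: 19.02
tcp_pos: [0.5916, 0.124, 0.2282]
tool_rot: [-0.0, 1.0, -0.0, 0.002]
force: [-1.1, 0.6, -0.3]
opening: 1.0
grip_force: 0.0
```

jog_arm(
  motion=[
    {"x":-0.06,"y":0.2,"z":0,"ax":0,"ay":0,"az":0,"grip":0},
    {"x":-0.18,"y":0.6,"z":0,"ax":0,"ay":0,"az":0,"grip":0},
    {"x":-0.3,"y":1.0,"z":0,"ax":0,"ay":0,"az":0,"grip":0},
  ],
)

```text
t: 19.4
tcp_pos: [0.5445, -0.0276, 0.2244]
tool_rot: [-0.0, 1.0, 0.0, -0.001]
force: [1.4, 0.3, -0.6]
opening: 0.998
grip_force: 0.0
```

jog_arm(
  motion=[
    {"x":-0.12,"y":0.4,"z":0,"ax":0,"ay":0,"az":0,"grip":0},
    {"x":-0.24,"y":0.8,"z":0,"ax":0,"ay":0,"az":0,"grip":0},
    {"x":-0.3,"y":1.0,"z":0,"ax":0,"ay":0,"az":0,"grip":0},
  ],
)

```text
t: 19.77
tcp_pos: [0.4986, -0.1799, 0.2246]
tool_rot: [0.0, 1.0, -0.002, -0.001]
force: [-0.5, -0.1, 0.1]
opening: 1.0
grip_force: 0.0
```

jog_arm(
  motion=[
    {"x":-0.12,"y":0.4,"z":0,"ax":0,"ay":0,"az":0,"grip":0},
    {"x":-0.24,"y":0.8,"z":0,"ax":0,"ay":0,"az":0,"grip":0},
    {"x":-0.3,"y":1.0,"z":0,"ax":0,"ay":0,"az":0,"grip":0},
    {"x":-0.3,"y":1.0,"z":0,"ax":0,"ay":0,"az":0,"grip":0},
  ],
)

```text
t: 20.27
tcp_pos: [0.4536, -0.3287, 0.2242]
tool_rot: [-0.0, 1.0, -0.003, -0.001]
force: [-0.9, 0.5, -0.5]
opening: 0.997
grip_force: 0.0
```

Run:
```python
from m import *
D={n:cam(n) for n in("scene","top")};s=readout.sense();print(s["t"],s["tcp_pos"],s["tool_rot"].round(3),s["joint_pos"].round(2))
for n in D: np.save(n+"3.npy",D[n]["pixels"])
h=hsv(D["top"]);a,c,st=comp((h[...,2]<64)&(h[...,1]<38),(223,178));print("sq cap top",plane(D["top"],c,.148).round(4),st)
h=hsv(D["scene"]);a,c,st=comp((h[...,2]<60)&(h[...,1]<50),(279,155));print("sq cap scene",plane(D["scene"],c,.148).round(4),st)
a=cv2.resize(D["scene"]["pixels"][80:350,80:380,::-1],(400,360));b=cv2.resize(D["top"]["pixels"][100:370,120:420,::-1],(400,360))
cv2.imwrite("pics/v3.png",np.hstack([a,b]))
```

```text
20.375 [ 0.45556356 -0.32530855  0.22464582] [-0.001  1.    -0.    -0.   ] [ 0.84  0.21 -0.35  1.63  0.07  1.31 -1.09]
sq cap top [0.5898 0.1252 0.148 ] [213 170  12  13 118]
sq cap scene [0.5945 0.121  0.148 ] [275 149  12  12 132]
```

View pics/v3.png

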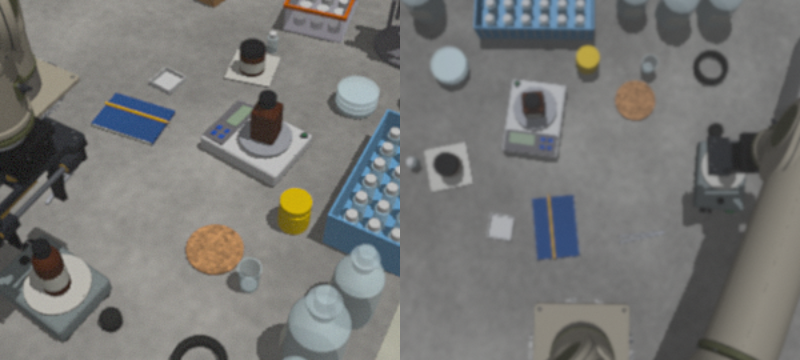

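The square bottle is centred on the pan: cap and pan agree within 2 mm in both views. Now down on the tall bottle, in two stages.

jog_arm(
  motion=[
    {"x":0,"y":0.12,"z":0,"ax":0,"ay":0,"az":0,"grip":0},
    {"x":0,"y":0.12,"z":0.05,"ax":0,"ay":0,"az":0,"grip":0},
    {"x":0,"y":0.12,"z":0.15,"ax":0,"ay":0,"az":0,"grip":0},
    {"x":0,"y":0.12,"z":0.2,"ax":0,"ay":0,"az":0,"grip":0},
    {"x":0,"y":0.12,"z":0.2,"ax":0,"ay":0,"az":0,"grip":0},
  ],
)

```text
t: 21.0
tcp_pos: [0.4553, -0.3436, 0.1943]
tool_rot: [-0.001, 1.0, 0.0, -0.001]
force: [-0.3, -0.1, -0.8]
opening: 1.001
grip_force: 0.0
```

Run:
```python
from h import *
d=cam("scene");s=readout.sense();print(s["t"],s["tcp_pos"],s["tool_rot"].round(3))
cv2.imwrite("pics/t1.png",cv2.resize(d["pixels"][210:340,50:190,::-1],(560,520)))
```

```text
21.05 [ 0.45549281 -0.34385397  0.19504806] [-0.  1.  0. -0.]
```

View pics/t1.png

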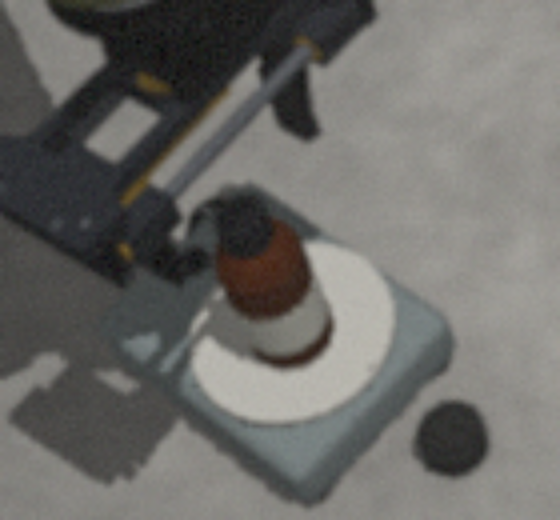

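Far tip is at (310,130) and near tip at (180,270), so the middle (245,200) lies over the cap at (247,220). Going down and closing.

jog_arm(
  motion=[
    {"x":0,"y":0,"z":0.06,"ax":0,"ay":0,"az":0,"grip":0},
    {"x":0,"y":0,"z":0.16,"ax":0,"ay":0,"az":0,"grip":0},
    {"x":0,"y":0,"z":0.28,"ax":0,"ay":0,"az":0,"grip":0},
    {"x":0,"y":0,"z":0.4,"ax":0,"ay":0,"az":0,"grip":0},
    {"x":0,"y":0,"z":0.48,"ax":0,"ay":0,"az":0,"grip":0},
    {"x":0,"y":0,"z":0.5,"ax":0,"ay":0,"az":0,"grip":0},
    {"x":0,"y":0,"z":0.5,"ax":0,"ay":0,"az":0,"grip":0},
  ],
)

```text
t: 21.92
tcp_pos: [0.4557, -0.3442, 0.1205]
tool_rot: [0.0, 1.0, -0.0, 0.0]
force: [0.3, -0.3, 0.5]
opening: 1.0
grip_force: 0.0
```

jog_arm(
  motion=[
    {"x":0,"y":0,"z":0,"ax":0,"ay":0,"az":0,"grip":0.35},
    {"x":0,"y":0,"z":0,"ax":0,"ay":0,"az":0,"grip":0.6},
    {"x":0,"y":0,"z":0,"ax":0,"ay":0,"az":0,"grip":0.65},
    {"x":0,"y":0,"z":0,"ax":0,"ay":0,"az":0,"grip":0.65},
    {"x":0,"y":0,"z":0,"ax":0,"ay":0,"az":0,"grip":0.65},
    {"x":0,"y":0,"z":0,"ax":0,"ay":0,"az":0,"grip":0.65},
  ],
)

```text
t: 22.68
tcp_pos: [0.4556, -0.3442, 0.1204]
tool_rot: [0.0, 1.0, -0.0, 0.0]
force: [0.5, 0.3, -0.4]
opening: 0.524
grip_force: 20.0
```

Gripped at 45.6 mm, as expected. Lifting and carrying to the cork mat.

jog_arm(
  motion=[
    {"x":0,"y":0,"z":-0.03,"ax":0,"ay":0,"az":0,"grip":0.65},
    {"x":0,"y":0,"z":-0.12,"ax":0,"ay":0,"az":0,"grip":0.65},
    {"x":0,"y":0,"z":-0.26,"ax":0,"ay":0,"az":0,"grip":0.65},
    {"x":0,"y":0,"z":-0.38,"ax":0,"ay":0,"az":0,"grip":0.65},
    {"x":0,"y":0,"z":-0.43,"ax":0,"ay":0,"az":0,"grip":0.65},
  ],
)

```text
t: 23.3
tcp_pos: [0.456, -0.3444, 0.1865]
tool_rot: [0.001, 1.0, -0.0, 0.001]
force: [-0.4, 0.1, -2.4]
opening: 0.523
grip_force: 20.0
```

jog_arm(
  motion=[
    {"x":0.05,"y":-0.06,"z":0,"ax":0,"ay":0,"az":0,"grip":0.65},
    {"x":0.2,"y":-0.25,"z":0,"ax":0,"ay":0,"az":0,"grip":0.65},
    {"x":0.39,"y":-0.49,"z":0,"ax":0,"ay":0,"az":0,"grip":0.65},
    {"x":0.567,"y":-0.71,"z":0,"ax":0,"ay":0,"az":0,"grip":0.65},
  ],
)

```text
t: 23.8
tcp_pos: [0.5415, -0.2353, 0.1839]
tool_rot: [-0.0, 1.0, 0.0, -0.0]
force: [0.9, -0.8, -2.1]
opening: 0.525
grip_force: 20.0
```

jog_arm(
  motion=[
    {"x":0.19,"y":-0.24,"z":0,"ax":0,"ay":0,"az":0,"grip":0.65},
    {"x":0.38,"y":-0.48,"z":0,"ax":0,"ay":0,"az":0,"grip":0.65},
    {"x":0.52,"y":-0.65,"z":0,"ax":0,"ay":0,"az":0,"grip":0.65},
    {"x":0.567,"y":-0.71,"z":0,"ax":0,"ay":0,"az":0,"grip":0.65},
    {"x":0.567,"y":-0.71,"z":0,"ax":0,"ay":0,"az":0,"grip":0.65},
  ],
)

```text
t: 24.42
tcp_pos: [0.6256, -0.1303, 0.184]
tool_rot: [-0.0, 1.0, 0.001, -0.001]
force: [-0.6, -0.3, -1.2]
opening: 0.52
grip_force: 20.0
```

Run:
```python
from m import *
D={n:cam(n) for n in("scene","top")};s=readout.sense();print(s["t"],s["tcp_pos"],s["tool_rot"].round(3),s["opening"])
for n,lo,seed in(("scene",150,(130,290)),("top",140,(362,221))):
    x,e=disc(D[n],hsv(D[n])[...,2]>lo,seed,.055,.056);print("plate",n,x.round(4),e.round(4))
cv2.imwrite("pics/t2.png",cv2.resize(D["scene"]["pixels"][170:310,165:315,::-1],(600,560)))
```

```text
24.525 [ 0.625034   -0.13248508  0.18439195] [ 0.     1.    -0.001 -0.   ] 0.5266764118680964
plate scene [ 0.5922 -0.2869  0.1979] 0.0108
plate top [ 0.452  -0.3433  0.0521] 0.0005
```

View pics/t2.png

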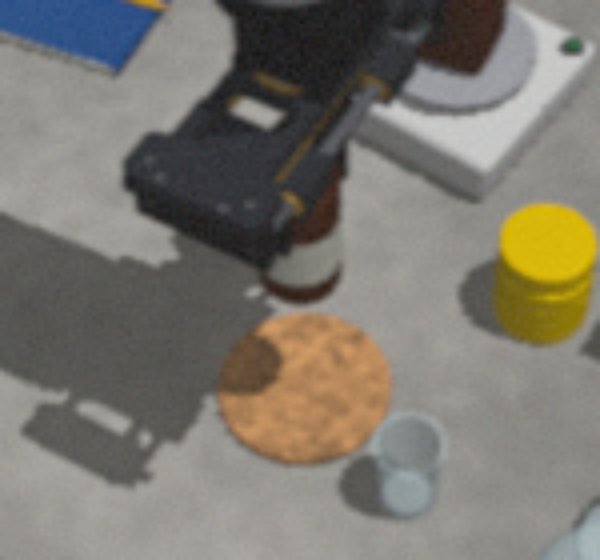

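The bottle hangs upright, its base at (300,285), above the cork at (305,388). Lowering.

jog_arm(
  motion=[
    {"x":0,"y":0,"z":0.08,"ax":0,"ay":0,"az":0,"grip":0.65},
    {"x":0,"y":0,"z":0.22,"ax":0,"ay":0,"az":0,"grip":0.65},
    {"x":0,"y":0,"z":0.4,"ax":0,"ay":0,"az":0,"grip":0.65},
    {"x":0,"y":0,"z":0.55,"ax":0,"ay":0,"az":0,"grip":0.65},
    {"x":0,"y":0,"z":0.65,"ax":0,"ay":0,"az":0,"grip":0.65},
    {"x":0,"y":0,"z":0.69,"ax":0,"ay":0,"az":0,"grip":0.65},
    {"x":0,"y":0,"z":0.69,"ax":0,"ay":0,"az":0,"grip":0.65},
  ],
)

```text
t: 25.4
tcp_pos: [0.6257, -0.1314, 0.0814]
tool_rot: [0.0, 1.0, -0.0, 0.0]
force: [0.5, 0.1, -2.3]
opening: 0.528
grip_force: 20.0
```

jog_arm(
  motion=[
    {"x":0,"y":0,"z":0.008,"ax":0,"ay":0,"az":0,"grip":0.65},
    {"x":0,"y":0,"z":0.016,"ax":0,"ay":0,"az":0,"grip":0.65},
    {"x":0,"y":0,"z":0.024,"ax":0,"ay":0,"az":0,"grip":0.65},
    {"x":0,"y":0,"z":0.03,"ax":0,"ay":0,"az":0,"grip":0.65},
    {"x":0,"y":0,"z":0.03,"ax":0,"ay":0,"az":0,"grip":0.65},
  ],
)

```text
t: 26.02
tcp_pos: [0.6257, -0.1312, 0.0767]
tool_rot: [0.0, 1.0, -0.0, -0.0]
force: [-0.2, -0.1, -1.8]
opening: 0.527
grip_force: 20.0
```

jog_arm(
  motion=[
    {"x":0,"y":0,"z":0.007,"ax":0,"ay":0,"az":0,"grip":0.65},
    {"x":0,"y":0,"z":0.014,"ax":0,"ay":0,"az":0,"grip":0.65},
    {"x":0,"y":0,"z":0.019,"ax":0,"ay":0,"az":0,"grip":0.65},
    {"x":0,"y":0,"z":0.023,"ax":0,"ay":0,"az":0,"grip":0.65},
    {"x":0,"y":0,"z":0.023,"ax":0,"ay":0,"az":0,"grip":0.65},
  ],
)

```text
t: 26.65
tcp_pos: [0.6258, -0.1312, 0.0734]
tool_rot: [0.0, 1.0, -0.0, 0.0]
force: [0.1, 0.3, -2.1]
opening: 0.525
grip_force: 20.0
```

jog_arm(
  motion=[
    {"x":0,"y":0,"z":0.003,"ax":0,"ay":0,"az":0,"grip":0.65},
    {"x":0,"y":0,"z":0.006,"ax":0,"ay":0,"az":0,"grip":0.65},
    {"x":0,"y":0,"z":0.006,"ax":0,"ay":0,"az":0,"grip":0.65},
  ],
)

```text
t: 27.02
tcp_pos: [0.6261, -0.1312, 0.0734]
tool_rot: [0.0, 1.0, -0.0, 0.001]
force: [-2.7, -0.1, 5.5]
opening: 0.524
grip_force: 20.0
```

Contact is felt. Releasing, rising and going to the jar on the tile.

jog_arm(
  motion=[
    {"x":0,"y":0,"z":0,"ax":0,"ay":0,"az":0,"grip":0.35},
    {"x":0,"y":0,"z":0,"ax":0,"ay":0,"az":0,"grip":0.0},
    {"x":0,"y":0,"z":0,"ax":0,"ay":0,"az":0,"grip":0.0},
    {"x":0,"y":0,"z":0,"ax":0,"ay":0,"az":0,"grip":0.0},
    {"x":0,"y":0,"z":0,"ax":0,"ay":0,"az":0,"grip":0.0},
    {"x":0,"y":0,"z":-0.1,"ax":0,"ay":0,"az":0,"grip":0.0},
    {"x":0,"y":0,"z":-0.35,"ax":0,"ay":0,"az":0,"grip":0.0},
    {"x":0,"y":0,"z":-0.7,"ax":0,"ay":0,"az":0,"grip":0.0},
    {"x":0,"y":0,"z":-1.0,"ax":0,"ay":0,"az":0,"grip":0.0},
    {"x":0,"y":0,"z":-1.0,"ax":0,"ay":0,"az":0,"grip":0.0},
  ],
)

```text
t: 28.28
tcp_pos: [0.6277, -0.1312, 0.2281]
tool_rot: [0.001, 1.0, -0.0, 0.004]
force: [-0.5, 0.8, -0.4]
opening: 1.001
grip_force: 0.0
```

jog_arm(
  motion=[
    {"x":-0.1,"y":-0.25,"z":0,"ax":0,"ay":0,"az":0,"grip":0},
    {"x":-0.25,"y":-0.62,"z":0,"ax":0,"ay":0,"az":0,"grip":0},
    {"x":-0.4,"y":-1.0,"z":0,"ax":0,"ay":0,"az":0,"grip":0},
  ],
)

```text
t: 28.65
tcp_pos: [0.5647, 0.0202, 0.2223]
tool_rot: [0.0, 1.0, -0.0, -0.0]
force: [0.6, 1.0, 1.2]
opening: 1.0
grip_force: 0.0
```

jog_arm(
  motion=[
    {"x":-0.16,"y":-0.4,"z":0,"ax":0,"ay":0,"az":0,"grip":0},
    {"x":-0.32,"y":-0.8,"z":0,"ax":0,"ay":0,"az":0,"grip":0},
    {"x":-0.4,"y":-1.0,"z":0,"ax":0,"ay":0,"az":0,"grip":0},
  ],
)

```text
t: 29.02
tcp_pos: [0.5039, 0.172, 0.2226]
tool_rot: [-0.0, 1.0, 0.002, 0.0]
force: [0.2, -0.4, 0.5]
opening: 1.0
grip_force: 0.0
```

jog_arm(
  motion=[
    {"x":-0.12,"y":-0.3,"z":0,"ax":0,"ay":0,"az":-0.1,"grip":0},
    {"x":-0.25,"y":-0.65,"z":0,"ax":0,"ay":0,"az":-0.2,"grip":0},
    {"x":-0.4,"y":-1.0,"z":0,"ax":0,"ay":0,"az":-0.3,"grip":0},
    {"x":-0.4,"y":-1.0,"z":0,"ax":0,"ay":0,"az":-0.333,"grip":0},
    {"x":-0.4,"y":-1.0,"z":0,"ax":0,"ay":0,"az":-0.333,"grip":0},
  ],
)

```text
t: 29.65
tcp_pos: [0.4455, 0.3189, 0.2222]
tool_rot: [0.0, 0.966, 0.259, -0.0]
force: [0.6, 0.5, 1.0]
opening: 0.996
grip_force: 0.0
```

Run:
```python
from m import *
D={n:cam(n) for n in("scene","top")};s=readout.sense();print(s["t"],s["tcp_pos"],s["tool_rot"].round(4),s["joint_pos"].round(2))
h=hsv(D["top"]);a,c,st=comp((h[...,2]<64)&(h[...,1]<38),(297,168));print("tall cap top",plane(D["top"],c,.116).round(4),st)
h=hsv(D["scene"]);a,c,st=comp((h[...,2]<60)&(h[...,1]<50),(239,240));print("tall cap scene",plane(D["scene"],c,.116).round(4),st)
for n,lo,seed in(("scene",150,(125,290)),("top",140,(355,225))):
    x,e=disc(D[n],hsv(D[n])[...,2]>lo,seed,.055,.056);print("plate",n,x.round(4),e.round(4))
R=s["tool_rot"]; from scipy.spatial.transform import Rotation as Ro
M=Ro.from_quat([R[1],R[2],R[3],R[0]]); print("shift tool units",M.inv().apply(np.array([.447,.335,.0295])-s["tcp_pos"])/.15)
```

```text
29.75 [0.44622693 0.31798034 0.22223879] [ 3.000e-04  9.664e-01  2.571e-01 -2.000e-04] [-0.01  0.26 -0.81  1.64  0.19  1.32 -1.9 ]
tall cap top [ 0.6232 -0.1292  0.116 ] [297 165   7   8  47]
tall cap scene [ 0.6269 -0.1336  0.116 ] [235 234  10  12 105]
plate scene [ 0.4536 -0.3424  0.0549] 0.0003
plate top [ 0.4525 -0.3403  0.0535] 0.0002
shift tool units [ 0.06143075 -0.09652289  1.28485143]
```

The tall bottle is centred on the cork within 1 mm in both views. The plate is at (.453,-.3415). Down onto the jar.

jog_arm(
  motion=[
    {"x":0.06,"y":-0.097,"z":0,"ax":0,"ay":0,"az":0,"grip":0},
    {"x":0.06,"y":-0.097,"z":0.15,"ax":0,"ay":0,"az":0,"grip":0},
    {"x":0.06,"y":-0.097,"z":0.45,"ax":0,"ay":0,"az":0,"grip":0},
    {"x":0.06,"y":-0.097,"z":0.7,"ax":0,"ay":0,"az":0,"grip":0},
    {"x":0.06,"y":-0.097,"z":0.8,"ax":0,"ay":0,"az":0,"grip":0},
    {"x":0.06,"y":-0.097,"z":0.8,"ax":0,"ay":0,"az":0,"grip":0},
  ],
)

```text
t: 30.5
tcp_pos: [0.4462, 0.3363, 0.1022]
tool_rot: [-0.0, 0.966, 0.258, -0.001]
force: [-0.0, 1.1, -0.0]
opening: 0.998
grip_force: 0.0
```

jog_arm(
  motion=[
    {"x":0,"y":0,"z":0.1,"ax":0,"ay":0,"az":0,"grip":0},
    {"x":0,"y":0,"z":0.25,"ax":0,"ay":0,"az":0,"grip":0},
    {"x":0,"y":0,"z":0.4,"ax":0,"ay":0,"az":0,"grip":0},
    {"x":0,"y":0,"z":0.48,"ax":0,"ay":0,"az":0,"grip":0},
    {"x":0,"y":0,"z":0.48,"ax":0,"ay":0,"az":0,"grip":0},
  ],
)

```text
t: 31.12
tcp_pos: [0.4463, 0.3359, 0.0302]
tool_rot: [0.0, 0.966, 0.258, -0.0]
force: [0.1, -0.5, 0.2]
opening: 1.001
grip_force: 0.0
```

jog_arm(
  motion=[
    {"x":0,"y":0,"z":0,"ax":0,"ay":0,"az":0,"grip":0.25},
    {"x":0,"y":0,"z":0,"ax":0,"ay":0,"az":0,"grip":0.5},
    {"x":0,"y":0,"z":0,"ax":0,"ay":0,"az":0,"grip":0.5},
    {"x":0,"y":0,"z":0,"ax":0,"ay":0,"az":0,"grip":0.5},
    {"x":0,"y":0,"z":0,"ax":0,"ay":0,"az":0,"grip":0.5},
  ],
)

```text
t: 31.75
tcp_pos: [0.4467, 0.3359, 0.0308]
tool_rot: [0.0, 0.966, 0.258, 0.0]
force: [-0.8, -1.1, 4.5]
opening: 0.684
grip_force: 20.0
```

Gripped at 59.5 mm. Lifting, aligning and carrying to the stirrer along x≈.45, clear of the balance load.

jog_arm(
  motion=[
    {"x":0,"y":0,"z":-0.04,"ax":0,"ay":0,"az":0,"grip":0.5},
    {"x":0,"y":0,"z":-0.16,"ax":0,"ay":0,"az":0,"grip":0.5},
    {"x":0,"y":0,"z":-0.34,"ax":0,"ay":0,"az":0,"grip":0.5},
    {"x":0,"y":0,"z":-0.52,"ax":0,"ay":0,"az":0.05,"grip":0.5},
    {"x":0,"y":0,"z":-0.65,"ax":0,"ay":0,"az":0.14,"grip":0.5},
    {"x":0,"y":0,"z":-0.7,"ax":0,"ay":0,"az":0.24,"grip":0.5},
    {"x":0,"y":0,"z":-0.7,"ax":0,"ay":0,"az":0.333,"grip":0.5},
    {"x":0,"y":0,"z":-0.7,"ax":0,"ay":0,"az":0.333,"grip":0.5},
  ],
)

```text
t: 32.75
tcp_pos: [0.4464, 0.3362, 0.1365]
tool_rot: [-0.0, 1.0, 0.0, 0.001]
force: [-0.4, -0.0, -1.9]
opening: 0.682
grip_force: 20.0
```

jog_arm(
  motion=[
    {"x":0,"y":0.08,"z":0,"ax":0,"ay":0,"az":0,"grip":0.5},
    {"x":0,"y":0.3,"z":0,"ax":0,"ay":0,"az":0,"grip":0.5},
    {"x":0,"y":0.6,"z":0,"ax":0,"ay":0,"az":0,"grip":0.5},
    {"x":0,"y":0.9,"z":0,"ax":0,"ay":0,"az":0,"grip":0.5},
  ],
)

```text
t: 33.25
tcp_pos: [0.4461, 0.1988, 0.1354]
tool_rot: [0.0, 1.0, 0.001, -0.0]
force: [0.1, -0.6, -1.2]
opening: 0.688
grip_force: 20.0
```

jog_arm(
  motion=[
    {"x":0,"y":0.3,"z":0,"ax":0,"ay":0,"az":0,"grip":0.5},
    {"x":0,"y":0.6,"z":0,"ax":0,"ay":0,"az":0,"grip":0.5},
    {"x":0,"y":0.9,"z":0,"ax":0,"ay":0,"az":0,"grip":0.5},
  ],
)

```text
t: 33.62
tcp_pos: [0.4458, 0.0638, 0.1356]
tool_rot: [0.0, 1.0, 0.001, 0.0]
force: [0.2, 0.2, -1.4]
opening: 0.686
grip_force: 20.0
```

jog_arm(
  motion=[
    {"x":0,"y":0.3,"z":0,"ax":0,"ay":0,"az":0,"grip":0.5},
    {"x":0,"y":0.6,"z":0,"ax":0,"ay":0,"az":0,"grip":0.5},
    {"x":0,"y":0.9,"z":0,"ax":0,"ay":0,"az":0,"grip":0.5},
  ],
)

```text
t: 34.0
tcp_pos: [0.4456, -0.0711, 0.1356]
tool_rot: [0.0, 1.0, 0.001, 0.0]
force: [0.2, -0.3, -1.6]
opening: 0.688
grip_force: 20.0
```

jog_arm(
  motion=[
    {"x":0,"y":0.3,"z":0,"ax":0,"ay":0,"az":0,"grip":0.5},
    {"x":0,"y":0.6,"z":0,"ax":0,"ay":0,"az":0,"grip":0.5},
    {"x":0,"y":0.8,"z":0,"ax":0,"ay":0,"az":0,"grip":0.5},
    {"x":0,"y":0.8,"z":0,"ax":0,"ay":0,"az":0,"grip":0.5},
  ],
)

```text
t: 34.5
tcp_pos: [0.4451, -0.1918, 0.1353]
tool_rot: [0.0, 1.0, -0.001, -0.0]
force: [-0.3, 0.6, -1.3]
opening: 0.688
grip_force: 20.0
```

jog_arm(
  motion=[
    {"x":0.01,"y":0.2,"z":0,"ax":0,"ay":0,"az":0,"grip":0.5},
    {"x":0.03,"y":0.5,"z":0,"ax":0,"ay":0,"az":0,"grip":0.5},
    {"x":0.05,"y":0.8,"z":0,"ax":0,"ay":0,"az":0,"grip":0.5},
    {"x":0.053,"y":0.95,"z":0,"ax":0,"ay":0,"az":0,"grip":0.5},
    {"x":0.053,"y":0.99,"z":0,"ax":0,"ay":0,"az":0,"grip":0.5},
    {"x":0.053,"y":0.99,"z":0,"ax":0,"ay":0,"az":0,"grip":0.5},
  ],
)

```text
t: 35.25
tcp_pos: [0.4544, -0.3362, 0.1354]
tool_rot: [-0.0, 1.0, 0.001, -0.0]
force: [0.7, 0.4, -2.6]
opening: 0.683
grip_force: 20.0
```

Run:
```python
from m import *
d=cam("scene");s=readout.sense();print(s["t"],s["tcp_pos"],s["tool_rot"].round(3),s["opening"])
cv2.imwrite("pics/f1.png",cv2.resize(d["pixels"][210:340,50:190,::-1],(560,520)))
```

```text
35.3 [ 0.45450631 -0.33584016  0.13546128] [-0.     1.     0.001  0.   ] 0.681559522608761
```

View pics/f1.png

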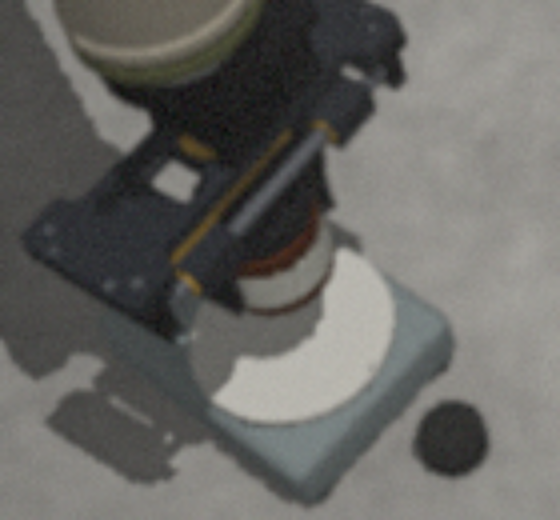

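The jar, upright with its base at (290,300), hangs over the plate. I correct y by 5 mm and lower.

jog_arm(
  motion=[
    {"x":-0.007,"y":0.037,"z":0,"ax":0,"ay":0,"az":0,"grip":0.5},
    {"x":-0.007,"y":0.037,"z":0.08,"ax":0,"ay":0,"az":0,"grip":0.5},
    {"x":-0.007,"y":0.037,"z":0.2,"ax":0,"ay":0,"az":0,"grip":0.5},
    {"x":-0.007,"y":0.037,"z":0.29,"ax":0,"ay":0,"az":0,"grip":0.5},
    {"x":-0.007,"y":0.037,"z":0.33,"ax":0,"ay":0,"az":0,"grip":0.5},
    {"x":-0.007,"y":0.037,"z":0.33,"ax":0,"ay":0,"az":0,"grip":0.5},
  ],
)

```text
t: 36.05
tcp_pos: [0.4529, -0.3429, 0.0854]
tool_rot: [-0.0, 1.0, -0.0, -0.0]
force: [0.4, -0.2, -1.2]
opening: 0.68
grip_force: 20.0
```

jog_arm(
  motion=[
    {"x":0,"y":0,"z":0.008,"ax":0,"ay":0,"az":0,"grip":0.5},
    {"x":0,"y":0,"z":0.016,"ax":0,"ay":0,"az":0,"grip":0.5},
    {"x":0,"y":0,"z":0.024,"ax":0,"ay":0,"az":0,"grip":0.5},
    {"x":0,"y":0,"z":0.03,"ax":0,"ay":0,"az":0,"grip":0.5},
    {"x":0,"y":0,"z":0.03,"ax":0,"ay":0,"az":0,"grip":0.5},
  ],
)

```text
t: 36.67
tcp_pos: [0.453, -0.3431, 0.0814]
tool_rot: [0.0, 1.0, -0.0, -0.0]
force: [-0.5, 0.2, -0.8]
opening: 0.684
grip_force: 20.0
```

jog_arm(
  motion=[
    {"x":0,"y":-0.008,"z":0.006,"ax":0,"ay":0,"az":0,"grip":0.5},
    {"x":0,"y":-0.008,"z":0.011,"ax":0,"ay":0,"az":0,"grip":0.5},
    {"x":0,"y":-0.008,"z":0.015,"ax":0,"ay":0,"az":0,"grip":0.5},
    {"x":0,"y":-0.008,"z":0.018,"ax":0,"ay":0,"az":0,"grip":0.5},
    {"x":0,"y":-0.008,"z":0.018,"ax":0,"ay":0,"az":0,"grip":0.5},
  ],
)

```text
t: 37.3
tcp_pos: [0.4531, -0.3419, 0.0788]
tool_rot: [0.0, 1.0, -0.0, 0.0]
force: [-0.4, 1.3, -1.9]
opening: 0.684
grip_force: 20.0
```

jog_arm(
  motion=[
    {"x":0,"y":0,"z":0.003,"ax":0,"ay":0,"az":0,"grip":0.5},
    {"x":0,"y":0,"z":0.006,"ax":0,"ay":0,"az":0,"grip":0.5},
    {"x":0,"y":0,"z":0.006,"ax":0,"ay":0,"az":0,"grip":0.5},
  ],
)

```text
t: 37.67
tcp_pos: [0.4531, -0.3419, 0.0787]
tool_rot: [0.0, 1.0, -0.0, 0.0]
force: [-4.3, 3.5, 7.3]
opening: 0.683
grip_force: 20.0
```

Contact is felt. Releasing, rising and moving off towards -y, away from everything.

jog_arm(
  motion=[
    {"x":0,"y":0,"z":0,"ax":0,"ay":0,"az":0,"grip":0.25},
    {"x":0,"y":0,"z":0,"ax":0,"ay":0,"az":0,"grip":0.0},
    {"x":0,"y":0,"z":0,"ax":0,"ay":0,"az":0,"grip":0.0},
    {"x":0,"y":0,"z":0,"ax":0,"ay":0,"az":0,"grip":0.0},
    {"x":0,"y":0,"z":0,"ax":0,"ay":0,"az":0,"grip":0.0},
    {"x":0,"y":0,"z":-0.1,"ax":0,"ay":0,"az":0,"grip":0.0},
    {"x":0,"y":0,"z":-0.35,"ax":0,"ay":0,"az":0,"grip":0.0},
    {"x":0,"y":0,"z":-0.7,"ax":0,"ay":0,"az":0,"grip":0.0},
    {"x":0,"y":0,"z":-1.0,"ax":0,"ay":0,"az":0,"grip":0.0},
    {"x":0,"y":0,"z":-1.0,"ax":0,"ay":0,"az":0,"grip":0.0},
  ],
)

```text
t: 38.92
tcp_pos: [0.4548, -0.3429, 0.2331]
tool_rot: [0.002, 1.0, -0.0, 0.003]
force: [0.6, -0.0, -0.9]
opening: 0.996
grip_force: 0.0
```

jog_arm(
  motion=[
    {"x":-0.2,"y":0.3,"z":0,"ax":0,"ay":0,"az":0,"grip":0},
    {"x":-0.5,"y":0.6,"z":0,"ax":0,"ay":0,"az":0,"grip":0},
    {"x":-0.7,"y":0.9,"z":0,"ax":0,"ay":0,"az":0,"grip":0},
    {"x":-0.7,"y":0.9,"z":0,"ax":0,"ay":0,"az":0,"grip":0},
  ],
)

```text
t: 39.42
tcp_pos: [0.3435, -0.4805, 0.2274]
tool_rot: [0.0, 1.0, -0.004, -0.001]
force: [1.1, -0.7, 0.8]
opening: 1.003
grip_force: 0.0
```

jog_arm(
  motion=[
    {"x":-0.2,"y":0.3,"z":0,"ax":0,"ay":0,"az":0,"grip":0},
    {"x":-0.4,"y":0.6,"z":0,"ax":0,"ay":0,"az":0,"grip":0},
    {"x":-0.5,"y":0.7,"z":0,"ax":0,"ay":0,"az":0,"grip":0},
    {"x":-0.5,"y":0.7,"z":0,"ax":0,"ay":0,"az":0,"grip":0},
  ],
)

```text
t: 39.92
tcp_pos: [0.2724, -0.5819, 0.2274]
tool_rot: [-0.0, 1.0, -0.001, -0.0]
force: [0.8, 0.6, -0.3]
opening: 1.002
grip_force: 0.0
```

Run:
```python
from m import *
D={n:cam(n) for n in("scene","top")};s=readout.sense();print(s["t"],s["tcp_pos"],np.abs(s["qd"]).max().round(3))
for n,lo,seed in(("scene",150,(140,300)),("top",140,(350,225))):
    h=hsv(D[n]);x,e=disc(D[n],h[...,2]>lo,seed,.055,.056);print("plate",n,x.round(4),e.round(4))
    a,c,st=comp((h[...,2]<64)&(h[...,1]<45),(118,278) if n=="scene" else (362,224));print("jar lid",n,plane(D[n],c,.115).round(4),st)
T=np.load("top.npy"); 
cv2.imwrite("pics/end.png",np.hstack([cv2.resize(D["scene"]["pixels"][80:350,80:380,::-1],(400,360)),cv2.resize(D["top"]["pixels"][100:370,120:420,::-1],(400,360))]))
```

```text
40.025 [ 0.2749369  -0.58032991  0.22780642] 0.013
plate scene [ 0.4536 -0.3423  0.0545] 0.0004
jar lid scene [ 0.4532 -0.3435  0.115 ] [ 96 265  35  26 598]
plate top [ 0.4531 -0.3379  0.0516] 0.0006
jar lid top [ 0.4516 -0.3362  0.115 ] [358 216  19  17 257]
```

View pics/end.png

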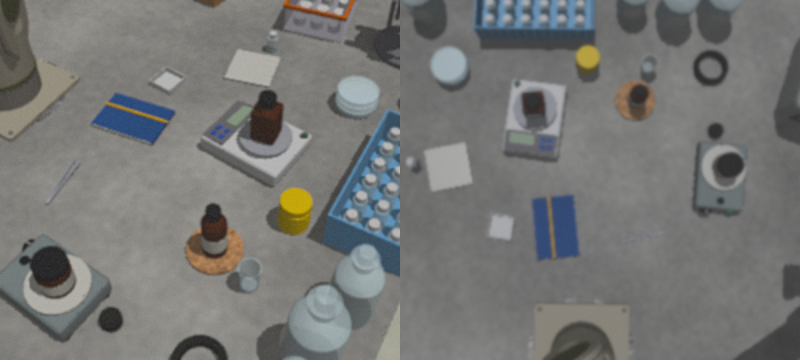

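All three bottles stand upright and centred: the jar on the stirrer (52,272), the tall bottle on the cork (213,235), and the square bottle on the pan (267,120). The bystanders are unmoved and the arm is clear, so I hand in.

```bash
python3 -c "
from bench import arm; print(arm.hand_in())"
```

```text
the job is handed in; nothing more can be done
None
```

The job is handed in at about 40 s of arm time: tall bottle on the cork mat, square bottle on the balance pan and wide jar on the stirrer plate, all upright, centred to within a few millimetres by the camera check, with the bystanders where they were.

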